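Load the locked lamp box

TASK

Open the steel lamp box by pushing its spring catch free from behind, with the wooden dowel, through the small hole in the catch housing; stand the dowel back in its block. Then set the lamp carrier into the box, fully down over the two locating pegs, with every clay lamp from the filling tray standing upright on it, then shut the lid until the catch holds it. Leave the bowl, the jar and the clay pot ring where they are.

Things in the scene. Friction and masses are not known exactly. Their poses are not given: they have to be found in the camera images.
- lampbox: Open-topped sheet-steel box, fixed, yaw varies. Origin: underside, centre of the lamp space, which is 190 (its x) by 240 (its y) mm inside, walls 4 mm thick, floor top at z 4, wall tops at z 70 mm. The lid hinges on the +x wall. On the -x side is the closed catch housing (x -99 to -172, y -58 to +58, top at z 70 mm).
- peg1 (a point): Top of one of two round brass locating pegs on the box floor: 10 mm diameter, round-topped, at x 0, y -80, z 22 mm of the lampbox (18 mm above the floor). The catch nose also reaches 12 mm into the box, through a slot in the middle of the -x wall, at z 38 to 69 mm.
- peg2 (a point): Top of the other locating peg, alike, at x 0, y +80, z 22 mm of the lampbox.
- hole (a point): Centre of the round 16 mm hole in the top of the catch housing (x -145, y 0, z 70 mm of the lampbox, same axes). Top sheet 4 mm thick. The catch's tail lies straight below, its upper face 36 mm below this point. The dowel must press the tail down about 14 mm (2 to 4 N) to let the lid go; the tail stops after about 22 mm.
- catch (a joint): Angle of the brass spring catch inside the housing (rad). 0 = at rest (holding the lid if shut); grows as its tail is pushed down, frees the lid at about 0.27, stop at 0.42. Springs back when let go.
- lid (a joint): Hinge angle of the lid (rad), axis along the lampbox's y at x +99, z 72 mm. 0 = shut; held by the catch it rests near 0.01. Once free its spring swings it open to 1.75 in 1 to 2 s and keeps it there. To shut it, push its outer face over and down (2 N), then press near the middle of the free edge (about 10 N) until it stops: the loop under the lid snaps under the catch.
- lid_edge (a point): Middle of the lid's free edge. The lid is a flat sheet 200 mm (hinge to free edge) by 252 mm, 3 mm thick; x axis points from the free edge to the hinge, z axis out of its outer face.
- carrier: Loose aluminium lamp carrier: tray 140 (its x) by 200 (its y) mm, floor 4 mm thick, rim 10 mm high and 3 mm thick, two 14 mm peg holes at x 0, y -80 and +80 mm; 0.4 kg. Origin: underside centre. A wire bail spans the middle: bar 8 mm thick along x from -38 to +38 mm, axis at z 52 mm, on two legs. Fits either way round; home, its origin is at z 4 mm of the lampbox.
- carrier_bar (a point): Middle of the carrier's bail bar, on its axis, 52 mm above the carrier's underside.
- tray: Fixed galvanised filling tray 260 (its x) by 250 (its y) mm, walls 4 mm thick and 45 mm high, floor top at z 4 mm. Origin: underside centre.
- lamp1: Clay lamp filled with set wax: round bowl 47 mm across the rim, 30 mm high, foot 32 mm across, the upper 18 mm straight-sided; a small spout sticks out at +x to 30 mm from the axis (13 mm wide, top 9 mm of the lamp). 70 g. Origin: centre of the foot. Two to four lamps are present.
- lamp2: Clay lamp, the same as lamp1.
- lamp3: Clay lamp, the same as lamp1.
- lamp4: Clay lamp, the same as lamp1.
- dowel: Plain wooden dowel 10 mm diameter, 160 mm long, 30 g, standing upright in its block. Origin: centre of its lower end; z runs up along it.
- dowel_tip (a point): Centre of the dowel's lower end.
- block: Fixed dark wooden block 55 by 55 by 45 mm with a 13 mm hole in the middle of its top, 40 mm deep. Origin: underside centre. Standing in it, the dowel's lower end is at z 5 mm.
- bowl: Dark clay bowl 96 mm across, 42 mm high; not part of the job. Origin: underside centre.
- oiljar: Brass oil jar 80 mm across, 104 mm high; not part of the job. Origin: underside centre.
- potring: Clay pot ring (a stand for a round pot) 100 mm across, 14 mm high; not part of the job. Origin: underside centre.
Not all that is in view belongs to the job. Leave any green look-alike of the carrier alone. Leave any blue look-alike of the lamp1 alone.

How it is judged (in metres and radians):
On the way, in this order (a step that is already met when the one before it is completed fails the run):
1. the dowel, through the hole, has pushed the catch back (value of joint catch above 0.2 rad and z of dowel_tip in the frame of hole below -0.04 m and horizontal distance between dowel_tip and hole below 0.012 m), for 0.05 s.
2. the lid has swung open (value of joint lid above 1.5 rad), for 0.2 s.
3. with the lid open, the carrier is down on its pegs and every lamp stands upright on it (value of joint lid above 1 rad and z of carrier in the frame of lampbox between 0.001 and 0.007 m and horizontal distance between carrier and lampbox below 0.006 m and z of lamp1 in the frame of carrier between 0.001 and 0.01 m and x of lamp1 in the frame of carrier between -0.07 and 0.07 m and y of lamp1 in the frame of carrier between -0.1 and 0.1 m and angle between each of lamp1, lamp2, lamp3, lamp4's own z axis and vertical below 0.2 rad and z of lamp2 in the frame of carrier between 0.001 and 0.01 m and x of lamp2 in the frame of carrier between -0.07 and 0.07 m and y of lamp2 in the frame of carrier between -0.1 and 0.1 m and z of lamp3 in the frame of carrier between 0.001 and 0.01 m and x of lamp3 in the frame of carrier between -0.07 and 0.07 m and y of lamp3 in the frame of carrier between -0.1 and 0.1 m and z of lamp4 in the frame of carrier between 0.001 and 0.01 m and x of lamp4 in the frame of carrier between -0.07 and 0.07 m and y of lamp4 in the frame of carrier between -0.1 and 0.1 m), for 0.3 s.
At the end, for the whole second after the job is handed in: Carrier within 3 mm in height and 6 mm sideways of home on its pegs; every lamp present stands on it, within 0.2 rad of upright; lid below 0.03 rad, catch below 0.1 rad; dowel upright in its block, lower end within 7 mm of the hole's bottom; bowl, jar and pot ring not moved over 30 mm (z of carrier in the frame of lampbox between 0.001 and 0.007 m and horizontal distance between carrier and lampbox below 0.006 m and z of lamp1 in the frame of carrier between 0.001 and 0.01 m and x of lamp1 in the frame of carrier between -0.07 and 0.07 m and y of lamp1 in the frame of carrier between -0.1 and 0.1 m and angle between each of lamp1, lamp2, lamp3, lamp4, dowel's own z axis and vertical below 0.2 rad and z of lamp2 in the frame of carrier between 0.001 and 0.01 m and x of lamp2 in the frame of carrier between -0.07 and 0.07 m and y of lamp2 in the frame of carrier between -0.1 and 0.1 m and z of lamp3 in the frame of carrier between 0.001 and 0.01 m and x of lamp3 in the frame of carrier between -0.07 and 0.07 m and y of lamp3 in the frame of carrier between -0.1 and 0.1 m and z of lamp4 in the frame of carrier between 0.001 and 0.01 m and x of lamp4 in the frame of carrier between -0.07 and 0.07 m and y of lamp4 in the frame of carrier between -0.1 and 0.1 m and value of joint lid below 0.03 rad and value of joint catch below 0.1 rad and z of dowel_tip in the frame of block below 0.012 m and horizontal distance between dowel_tip and block below 0.01 m); the robot touches nothing.
It fails at once if the bowl, the jar or the pot ring is moved by more than 30 mm (distance of any of bowl, oiljar, potring from where it was at the start of the episode above 0.03 m).
Of lamp1, lamp2, lamp3, lamp4 only 2 to 4 are there at a start; the rules pass over those that are not, and their reading is None.
At some moment in a run one of lamp1, lamp2, lamp3, lamp4 may be knocked a few centimetres aside while the robot is not near it.
It also fails if it takes over 210 s, if anything falls off the work surface, if the arm or the gripper's body presses on something with over 40 N, if the wrist force passes 120 N, or if a joint passes its speed limit or range.

ROBOT

A 6-joint arm with a two-finger parallel gripper is mounted at the origin on the work surface. World frame = base frame: x ahead of the robot, y to its left, z up, the work surface at z = 0. Lengths are in mm, angles in rad, forces in N, time in s.
With the tool pointing down it reaches from about 350 to 775 mm from the base axis. Payload 7.3 kg.
Tool frame: the origin (TCP) lies at the very end of the fingers, on their centre line; the grasp point (between the pads) lies 19 mm behind it; z points along the fingers, y is the line along which they close (so a half turn about z gives the same grasp; the last joint's range is limited). The gripper opens to 92 mm and grips with 3 to 60 N. Pads are 19 mm wide; open, the fingers measure 130 mm over their backs; the gripper's body (75 mm by 190 mm) begins 47 mm behind the grasp point.
Start: joints at [0.994, 0.342, 1.524, -0, 1.275, -0.146], TCP at [219.227, 477.058, 226.741] pointing down, gripper open.
Joint ranges: [-2.53, 2.53], [-0.77, 2.02], [0.04, 2.7], [-1, 4.14], [0.28, 2.66], [-3.11, 3.11]. Speed limits (rad/s): [2.57, 2.57, 3.14, 3.14, 3.14, 3.14].

INTERFACE

Orientations are given as [roll, pitch, yaw] about the fixed x, y, z axes, in that order (R = Rz(yaw) Ry(pitch) Rx(roll)).
In Python, from plant import bot gives the robot as it stands.
- The arm moves only by the tool jog_arm, never from a script. Its argument "targets" is a list of rows, each an object with "xyz": the shift along the tool's x, y, z as a fraction of full scale, a list of three; "spin": the turn about the tool's z as a fraction of full scale. In form: [{"xyz": [x, y, z], "spin": spin}, ...]. A call has exactly 10 rows; each row shifts and turns the commanded pose from where the row before left it, along the tool's axes as they then stand; what a row does not reach is not made up. Full scale, the value 1, is 80 mm for a shift and 0.1 rad for a turn. A row lasts 1/8 s, in which the tool goes at most 62.5 mm and 10.7 degrees, less where a joint would pass 70% of its speed; a pose out of reach is approached as far as the arm can. A call with a number of a shift or a turn outside -1 to 1 is refused whole. A call with a gripper value outside its range is refused whole. "gripper" is the opening in per cent of the stroke, from 0 (shut) to 100 (fully open), set as the call begins (left out, the last holds). The fingers move at their own pace and stop on an object; the grip force is fixed at half the most. Time passes only in rows, so rows that do not move let the fingers close, or fill a call up. It gives the time, the measured TCP pose, the force, the opening and the grip force at its end, in the units of the state.
- bot.get_obs(): the state, without advancing time (a new reading comes with each control period).
- bot.capture(name): name is "side" or "top"; returns the picture (400x640x3 uint8, blue, green, red); there is no depth.
- bot.get_calibration(name): a dict with "vfov" (degrees; the focal length in pixels is half the picture's height over the tangent of half this angle, whatever the lens; pixels are square), "cx", "cy" (the principal point, pixels), "eye" and "rotation" of the camera in the world. Camera axes: x right, y down, z forward; pixel columns grow to the right and rows downward; lengths in mm; the calibration is good to about 2 mm. A picture is of the moment at which its call begins. get_calibration takes no time and is no camera call.
- bot.close_job(): hands the job in; it is judged then, once.
The state is a dict: "time": time; "joint_positions": joint angles; "dq": joint speeds; "tau": joint torques, N m; "tool_pos": TCP position; "tcp_rot": TCP orientation; "contact_force": force on the tool from outside, world axes, zero at the start; "moment": the same for the moment, N m; "grip_width": finger opening in mm; "finger_force": force on a finger pad.
Only numpy, scipy, OpenCV 4.12 (cv2) and the standard library are available. Lean on these libraries where they do the work, as an engineer would, in place of code of your own. Each camera call takes 0.05 s, during which the arm holds its last target. There are 200 camera calls.

## Working session

There is one attempt and no reset: what is moved stays moved. The work goes in short steps, Python scripts to look and compute and a tool call to move; the robot and the scene stay as the last step left them, time stands still between calls to the robot, and variables do not carry over. Pictures are saved under pics/ and viewed, at most 14 in all, crops included, and the job is handed in when it is done.

Besides the shell and the picture viewer there is one more tool, called after "Call:" by a JSON object that holds its "method" and its "body". jog_arm: Moves the arm, as the interface text tells. Shift numbers are shares of 80 mm and turn numbers shares of 0.1 rad, none past 1 either way. Its arguments: {"type":"object","properties":{"targets":{"type":"array","items":{"type":"object","properties":{"xyz":{"type":"array","items":{"type":"number"}},"spin":{"type":"number"}}}},"gripper":{"type":"number"}},"required":["targets"]}

```bash
ls; mkdir -p pics; cat > h.py <<'E'
from plant import bot
import numpy as np, cv2
def K(n):
    c=bot.get_calibration(n); f=200/np.tan(np.radians(c['vfov'])/2)
    return c,f
def ray(n,u,v,z):
    c,f=K(n); R=np.array(c['rotation']); e=np.array(c['eye'])
    d=R@np.array([(u-c['cx'])/f,(v-c['cy'])/f,1]); return e+d*(z-e[2])/d[2]
def proj(n,p):
    c,f=K(n); R=np.array(c['rotation']); q=R.T@(np.array(p)-np.array(c['eye']))
    return c['cx']+f*q[0]/q[2], c['cy']+f*q[1]/q[2]
def snap(n,name,crop=None,k=1):
    im=bot.capture(n); cv2.imwrite('pics/raw_'+name,im)
    if crop: x0,y0,x1,y1=crop; im=im[y0:y1,x0:x1]
    if k!=1: im=cv2.resize(im,None,fx=k,fy=k,interpolation=cv2.INTER_CUBIC)
    cv2.imwrite('pics/'+name,im)
E
python3 - <<'E'
from h import *
print(bot.get_obs())
for n in('side','top'):
    print(n,bot.get_calibration(n)); snap(n,n+'0.png',None,1.25)
E
```

```text
pics
{'time': 0.0, 'joint_positions': array([ 9.93980639e-01,  3.42691288e-01,  1.52502693e+00,  7.84740703e-07,
        1.27536327e+00, -1.45986084e-01]), 'dq': array([ 0.00076109,  0.00085647, -0.00124861,  0.00068388,  0.00073341,
        0.00052555]), 'tau': array([-1.02207236e-03, -4.31235266e+01, -2.44216704e+01,  7.16417818e-02,
        5.61717991e-02, -1.15198509e-04]), 'tool_pos': array([219.00478853, 476.69788341, 226.05780481]), 'tcp_rot': array([-3.14011976e+00, -2.17320328e-04,  2.71076266e+00]), 'contact_force': array([ 0.00471503, -0.90481594, -0.45208495]), 'moment': array([-0.02946589, -0.05180131,  0.06628076]), 'finger_force': 0.0, 'grip_width': 91.77251758180229}
side {'vfov': 53.90087918544921, 'cx': 315.54022657506476, 'cy': 197.49116609094554, 'eye': array([   2.711413  , -853.56322951,  915.77274764]), 'rotation': array([-2.26947777, -0.01999629, -0.49165043])}
top {'vfov': 47.39147030904476, 'cx': 322.8722653074177, 'cy': 201.47910736510536, 'eye': array([ 254.48366863,   34.36375144, 1418.34608004]), 'rotation': array([-2.9687648 , -0.02341428, -1.54083308])}
```

```bash
python3 - <<'E'
s=open('h.py').read()
s=s.replace("import numpy as np, cv2","import numpy as np, cv2\nfrom scipy.spatial.transform import Rotation as Ro")
s=s.replace("R=np.array(c['rotation'])","R=Ro.from_euler('xyz',c['rotation']).as_matrix()")
open('h.py','w').write(s)
E
python3 - <<'E'
from h import *
for n in('side','top'):
    o=bot.get_obs(); print(n,proj(n,o['tool_pos']),proj(n,[0,0,0]),proj(n,[500,0,0]))
E
```

```text
side (np.float64(190.06858121784455), np.float64(114.38960334301298)) (np.float64(171.76532433512705), np.float64(269.34465295980687)) (np.float64(320.5455398010721), np.float64(216.96823979881316))
top (np.float64(137.84514732568854), np.float64(289.88452604815404)) (np.float64(320.6873745688404), np.float64(368.3191067182787)) (np.float64(325.558013668456), np.float64(202.51604578657995))
```

View pics/top0.png

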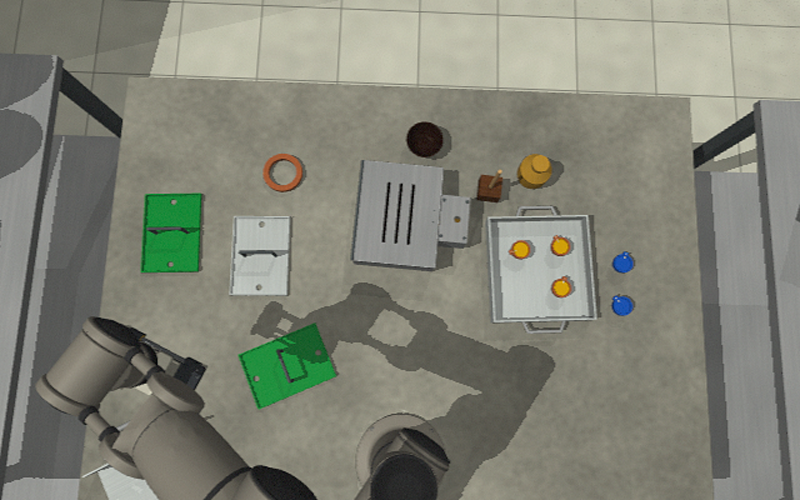

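View pics/side0.png

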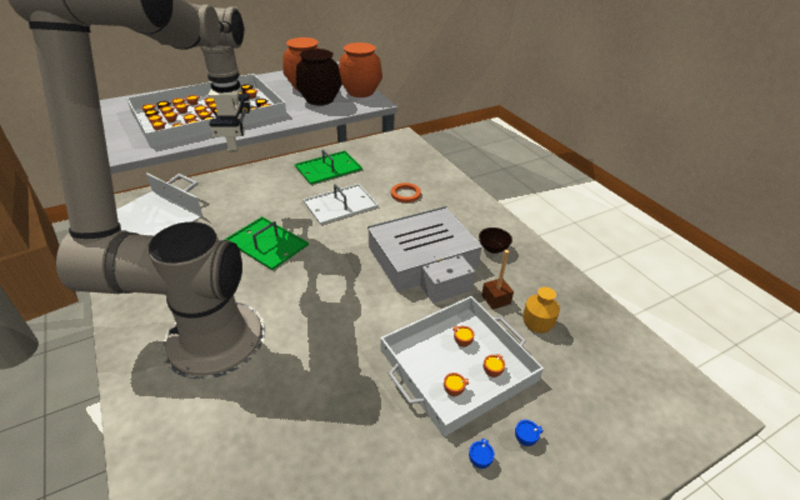

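```bash
python3 - <<'E'
from h import *
im=cv2.imread('pics/top0.png')
im=bot.capture('top'); cv2.imwrite('pics/raw_t0.png',im)
def crop(name,x0,y0,x1,y1,k,im=im):
    cv2.imwrite('pics/'+name,cv2.resize(im[y0:y1,x0:x1],None,fx=k,fy=k,interpolation=cv2.INTER_CUBIC))
crop('c1.png',280,120,480,270,4)
a=cv2.resize(im[165:245,175:245],None,fx=5,fy=5,interpolation=cv2.INTER_CUBIC)
s=bot.capture('side'); cv2.imwrite('pics/raw_s0.png',s)
b=cv2.resize(s[180:300,290:370],None,fx=5,fy=5,interpolation=cv2.INTER_CUBIC)
b=cv2.resize(s[190:270,340:420],None,fx=5,fy=5,interpolation=cv2.INTER_CUBIC)
cv2.imwrite('pics/c2.png',np.hstack([a,b]))
E
```

```text
(no output)
```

View pics/c1.png

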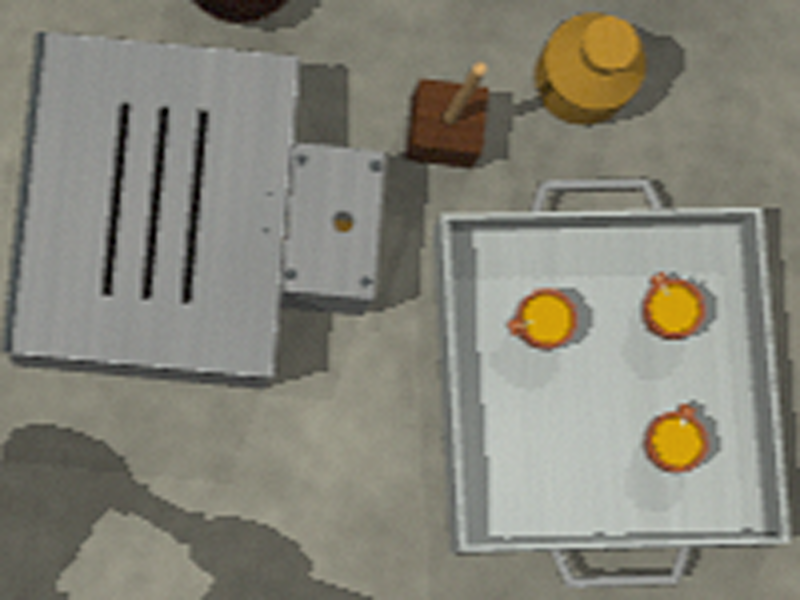

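View pics/c2.png

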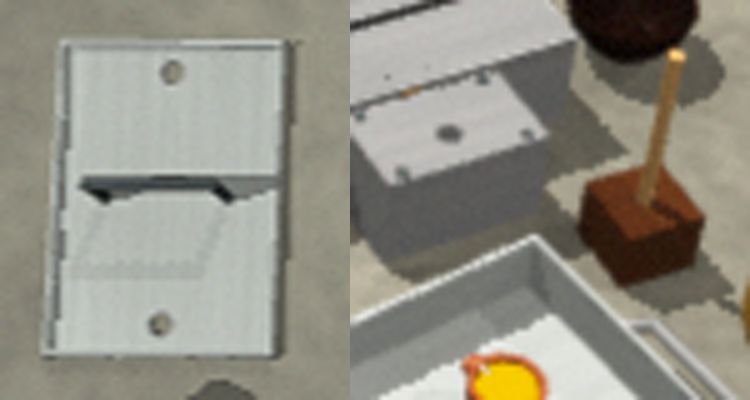

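```bash
cat > m1.py <<'E'
from h import *
def c1(u,v,z): return ray('top',280+(u+.5)/4-.5,120+(v+.5)/4-.5,z)
def c2(u,v,z): return ray('top',175+(u+.5)/5-.5,165+(v+.5)/5-.5,z)
def s2(u,v,z): return ray('side',340+(u-350+.5)/5-.5,190+(v+.5)/5-.5,z)
np.set_printoptions(precision=1,suppress=True)
if __name__=='__main__':
    print('hole',c1(343,222,70),s2(450,133,70))
    L=[c1(*p,75) for p in((40,33),(298,57),(274,378),(12,355))]
    print('lid',*L,[np.linalg.norm(L[i]-L[(i+1)%4]) for i in range(4)],np.mean(L,0))
    for d in (L[1]-L[0],L[2]-L[3],L[1]-L[2],L[0]-L[3]): print('yaw',np.degrees(np.arctan2(d[1],d[0])))
    print('dowel top',c1(480,69,165),s2(677,54,165),'base',c1(449,118,45),s2(645,200,45))
    print('lamps',c1(547,320,34),c1(674,308,34),c1(677,441,34))
    print('spouts',c1(516,327,34),c1(659,283,34),c1(686,411,34))
    T=[c1(*p,45) for p in((441,214),(763,208),(791,541),(459,551))]; print('tray',*T,np.mean(T,0))
    h=[c2(173,71,4),c2(160,323,4)]; print('car holes',*h,np.linalg.norm(h[0]-h[1]),np.mean(h,0))
    C=[c2(*p,10) for p in((60,40),(285,40),(278,355),(42,355))]; print(*C,np.mean(C,0))
    print('jar',c1(590,65,60),'bowl',ray('top',424/1.25,139/1.25,40),'ring',ray('top',283/1.25,172/1.25,10))
E
python3 m1.py
```

```text
hole [ 576.5 -117.    70. ] [ 574.3 -118.3   70. ]
lid [716. 119.  75.] [704.3 -79.9  75. ] [454.2 -66.5  75. ] [465.  129.2  75. ] [np.float64(199.25782150181305), np.float64(250.47706688341233), np.float64(195.9842193767251), np.float64(251.2753250636567)] [584.9  25.5  75. ]
yaw -93.37491305900268
yaw -93.15294646964564
yaw -3.064753192765463
yaw -2.3188983993139534
dowel top [ 670.1 -203.4  165. ] [ 668.3 -204.   165. ] base [ 669.  -201.8   45. ] [ 667.2 -205.    45. ]
lamps [ 512.8 -280.6   34. ] [ 525.7 -379.8   34. ] [ 421.8 -380.3   34. ]
spouts [ 506.5 -256.4   34. ] [ 545.1 -368.4   34. ] [ 445.2 -387.7   34. ]
tray [ 591.6 -195.9   45. ] [ 605.3 -447.8   45. ] [ 347.3 -462.4   45. ] [ 331.9 -210.6   45. ] [ 469.  -329.2   45. ]
car holes [562.8 370.    4. ] [402.9 366.3   4. ] 159.9894032906676 [482.8 368.1   4. ]
[579.  440.7  10. ] [584.  299.7  10. ] [384.8 291.2  10. ] [380.2 435.6  10. ] [482.  366.8  10. ]
jar [ 711.4 -309.5   60. ] bowl [789.5 -33.9  40. ] ring [698.2 323.6  10. ]
```

Call:
{"method": "jog_arm", "body": {"targets": [{"xyz": [0, 0, -0.1], "spin": 1}, {"xyz": [0, 0, -0.1], "spin": 1}, {"xyz": [0, 0, -0.1], "spin": 1}, {"xyz": [0, 0, -0.1], "spin": 1}, {"xyz": [0, 0, -0.1], "spin": 1}, {"xyz": [0, 0, -0.1], "spin": 1}, {"xyz": [0, 0, 0], "spin": 1}, {"xyz": [0, 0, 0], "spin": 1}, {"xyz": [0, 0, 0], "spin": 1}, {"xyz": [0, 0, 0], "spin": 1}]}}

```text
time: 1.45
tool_pos: [219.1, 476.9, 274.5]
tcp_rot: [-3.141, 0.0, 1.708]
contact_force: [-1.0, -0.1, 0.9]
grip_width: 91.9
finger_force: 0.0
```

Call:
{"method": "jog_arm", "body": {"targets": [{"xyz": [0, 0, 0], "spin": 0.7}, {"xyz": [0, 0, 0], "spin": 0.7}, {"xyz": [-0.47, 0.31, 0], "spin": 0}, {"xyz": [-0.47, 0.31, 0], "spin": 0}, {"xyz": [-0.47, 0.31, 0], "spin": 0}, {"xyz": [-0.47, 0.31, 0], "spin": 0}, {"xyz": [-0.47, 0.31, 0], "spin": 0}, {"xyz": [-0.47, 0.31, 0], "spin": 0}, {"xyz": [-0.47, 0.31, 0], "spin": 0}, {"xyz": [-0.47, 0.31, 0], "spin": 0}]}}

```text
time: 2.7
tool_pos: [418.2, 174.9, 274.7]
tcp_rot: [3.141, -0.0, 1.571]
contact_force: [-0.6, 0.6, 0.2]
grip_width: 91.5
finger_force: 0.0
```

Call:
{"method": "jog_arm", "body": {"targets": [{"xyz": [-0.47, 0.31, 0], "spin": 0}, {"xyz": [-0.47, 0.31, 0], "spin": 0}, {"xyz": [-0.47, 0.31, 0], "spin": 0}, {"xyz": [-0.47, 0.31, 0], "spin": 0}, {"xyz": [-0.47, 0.31, 0], "spin": 0}, {"xyz": [-0.47, 0.31, 0], "spin": 0}, {"xyz": [-0.47, 0.31, 0], "spin": 0}, {"xyz": [-0.47, 0.31, 0.2], "spin": 0}, {"xyz": [-0.4, 0.31, 0.2], "spin": 0}, {"xyz": [0, 0, 0], "spin": 0}]}}

```text
time: 3.95
tool_pos: [640.7, -158.7, 239.4]
tcp_rot: [-3.137, -0.001, 1.568]
contact_force: [-0.8, 0.3, -0.5]
grip_width: 91.6
finger_force: 0.0
```

Call:
{"method": "jog_arm", "body": {"targets": [{"xyz": [-0.28, 0.18, 0], "spin": 0}, {"xyz": [-0.28, 0.18, 0], "spin": 0}, {"xyz": [0, 0, 0.3], "spin": 0}, {"xyz": [0, 0, 0.35], "spin": 0}, {"xyz": [0, 0, 0], "spin": 0}, {"xyz": [0, 0, 0], "spin": 0}, {"xyz": [0, 0, 0], "spin": 0}, {"xyz": [0, 0, 0], "spin": 0}, {"xyz": [0, 0, 0], "spin": 0}, {"xyz": [0, 0, 0], "spin": 0}], "gripper": 50}}

```text
time: 5.2
tool_pos: [669.6, -201.4, 190.8]
tcp_rot: [3.141, -0.0, 1.571]
contact_force: [-0.5, 0.5, -0.1]
grip_width: 46.4
finger_force: 0.0
```

```bash
python3 - <<'E'
from h import *
s=bot.capture('side');t=bot.capture('top')
o=bot.get_obs();print(o['tool_pos'],o['tcp_rot'])
print(proj('side',o['tool_pos']),proj('top',o['tool_pos']))
a=cv2.resize(s[140:260,360:440],None,fx=5,fy=5,interpolation=cv2.INTER_CUBIC)
b=cv2.resize(t[100:220,340:420],None,fx=5,fy=5,interpolation=cv2.INTER_CUBIC)
cv2.imwrite('pics/d1.png',np.hstack([a,b]))
E
```

```text
[ 669.59953011 -201.3506445   190.69338822] [-3.14155658e+00 -1.61925812e-04  1.57075580e+00]
(np.float64(406.24404901526225), np.float64(193.0640745392851)) (np.float64(400.6269267599227), np.float64(134.18777419593687))
```

View pics/d1.png

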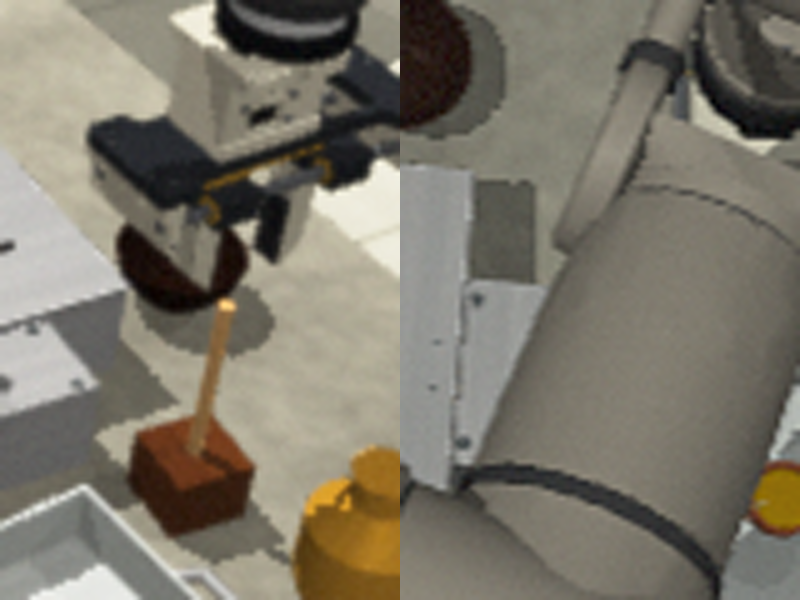

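Call:
{"method": "jog_arm", "body": {"targets": [{"xyz": [-0.03, 0, 0.2], "spin": 0}, {"xyz": [0, 0, 0.3], "spin": 0}, {"xyz": [0, 0, 0.3], "spin": 0}, {"xyz": [0, 0, 0.26], "spin": 0}, {"xyz": [0, 0, 0], "spin": 0}, {"xyz": [0, 0, 0], "spin": 0}, {"xyz": [0, 0, 0], "spin": 0}, {"xyz": [0, 0, 0], "spin": 0}, {"xyz": [0, 0, 0], "spin": 0}, {"xyz": [0, 0, 0], "spin": 0}]}}

```text
time: 6.55
tool_pos: [669.7, -203.7, 106.1]
tcp_rot: [3.141, -0.0, 1.571]
contact_force: [-0.1, -0.6, -0.1]
grip_width: 45.6
finger_force: 0.0
```

Call:
{"method": "jog_arm", "body": {"targets": [{"xyz": [0, 0, 0], "spin": 0}, {"xyz": [0, 0, 0], "spin": 0}, {"xyz": [0, 0, 0], "spin": 0}, {"xyz": [0, 0, 0], "spin": 0}, {"xyz": [0, 0, 0], "spin": 0}, {"xyz": [0, 0, 0], "spin": 0}, {"xyz": [0, 0, 0], "spin": 0}, {"xyz": [0, 0, 0], "spin": 0}, {"xyz": [0, 0, 0], "spin": 0}, {"xyz": [0, 0, 0], "spin": 0}], "gripper": 0}}

```text
time: 7.8
tool_pos: [669.6, -203.7, 105.9]
tcp_rot: [-3.142, -0.0, 1.571]
contact_force: [-0.1, 0.4, -1.3]
grip_width: 9.7
finger_force: 30.0
```

Call:
{"method": "jog_arm", "body": {"targets": [{"xyz": [0, 0, -0.2], "spin": 0}, {"xyz": [0, 0, -0.25], "spin": 0}, {"xyz": [0, 0, -0.25], "spin": 0}, {"xyz": [0, 0, -0.25], "spin": 0}, {"xyz": [0.275, -0.275, 0], "spin": 0}, {"xyz": [0.4, -0.45, 0], "spin": 0}, {"xyz": [0.4, -0.45, 0], "spin": 0}, {"xyz": [0, 0, 0], "spin": 0}, {"xyz": [0, 0, 0], "spin": 0}, {"xyz": [0, 0, 0], "spin": 0}]}}

```text
time: 9.05
tool_pos: [576.7, -118.7, 182.4]
tcp_rot: [3.14, 0.001, 1.57]
contact_force: [-0.6, -0.1, -0.4]
grip_width: 9.5
finger_force: 30.0
```

```bash
python3 - <<'E'
from h import *
s=bot.capture('side');t=bot.capture('top')
o=bot.get_obs();p=o['tool_pos'];print(p,o['tcp_rot'],o['contact_force'])
q=p-[0,0,101]; print(proj('side',q),proj('top',q))
a=cv2.resize(s[190:270,330:410],None,fx=7,fy=7,interpolation=cv2.INTER_CUBIC)
cv2.imwrite('pics/d2.png',a)
E
```

```text
[ 576.30010516 -118.51254525  181.81034196] [3.14122441e+00 8.48444249e-05 1.57001718e+00] [-0.32461367 -0.0647232  -0.02625101]
(np.float64(360.4711649261528), np.float64(213.53131889459038)) (np.float64(366.3016886349347), np.float64(174.3915038567294))
```

View pics/d2.png

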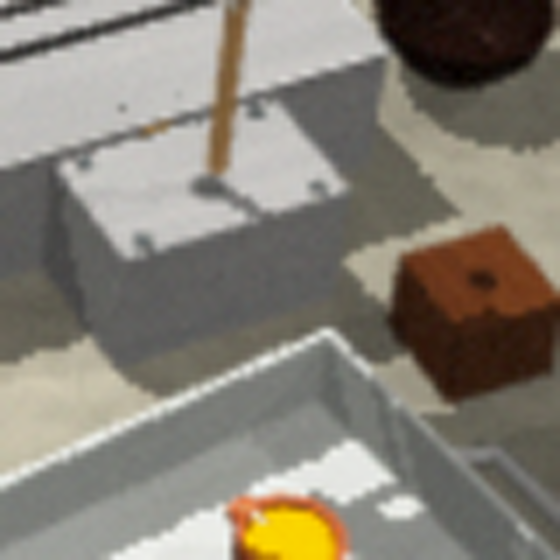

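```bash
python3 - <<'E'
from h import *
px=lambda u,v:(330+(u+.5)/7-.5,190+(v+.5)/7-.5)
print(ray('side',*px(218,166),80.8),'tip'); print('hole',ray('side',*px(207,185),70)); print('block',ray('side',*px(482,280),45))
E
```

```text
[ 577.6286345  -117.88361017   80.8       ] tip
hole [ 573.55042005 -116.86647004   70.        ]
block [ 666.82984285 -204.62522477   45.        ]
```

Call:
{"method": "jog_arm", "body": {"targets": [{"xyz": [0.015, -0.012, 0], "spin": 0}, {"xyz": [0, 0, 0], "spin": 0}, {"xyz": [0, 0, 0.04], "spin": 0}, {"xyz": [0, 0, 0.04], "spin": 0}, {"xyz": [0, 0, 0.04], "spin": 0}, {"xyz": [0, 0, 0.04], "spin": 0}, {"xyz": [0, 0, 0.04], "spin": 0}, {"xyz": [0, 0, 0], "spin": 0}, {"xyz": [0, 0, 0], "spin": 0}, {"xyz": [0, 0, 0], "spin": 0}]}}

```text
time: 10.4
tool_pos: [574.8, -116.6, 166.1]
tcp_rot: [3.141, 0.0, 1.571]
contact_force: [0.2, -0.2, -0.8]
grip_width: 9.6
finger_force: 30.0
```

Call:
{"method": "jog_arm", "body": {"targets": [{"xyz": [0, 0, 0.1], "spin": 0}, {"xyz": [0, 0, 0.1], "spin": 0}, {"xyz": [0, 0, 0.1], "spin": 0}, {"xyz": [0, 0, 0.08], "spin": 0}, {"xyz": [0, 0, 0.07], "spin": 0}, {"xyz": [0, 0, 0.07], "spin": 0}, {"xyz": [0, 0, 0.06], "spin": 0}, {"xyz": [0, 0, 0.01], "spin": 0}, {"xyz": [0, 0, 0], "spin": 0}, {"xyz": [0, 0, 0], "spin": 0}]}}

```text
time: 11.65
tool_pos: [574.9, -116.7, 119.0]
tcp_rot: [3.141, 0.0, 1.571]
contact_force: [0.9, -4.6, 3.8]
grip_width: 9.3
finger_force: 30.0
```

```bash
python3 - <<'E'
from h import *
snap('side','d3.png',None,1.0)
E
```

```text
(no output)
```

View pics/d3.png

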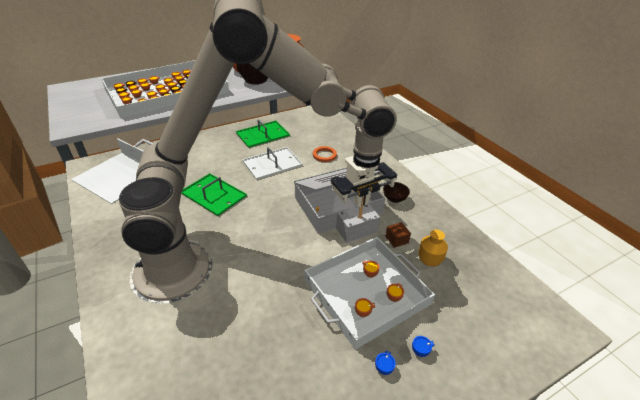

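Call:
{"method": "jog_arm", "body": {"targets": [{"xyz": [0, 0, -0.1], "spin": 0}, {"xyz": [0, 0, -0.15], "spin": 0}, {"xyz": [0, 0, -0.15], "spin": 0}, {"xyz": [0, 0, -0.15], "spin": 0}, {"xyz": [0, 0, -0.15], "spin": 0}, {"xyz": [0, 0, -0.14], "spin": 0}, {"xyz": [-0.34, 0.38, 0], "spin": 0}, {"xyz": [-0.4, 0.4, 0], "spin": 0}, {"xyz": [-0.35, 0.405, 0], "spin": 0}, {"xyz": [0, 0, 0], "spin": 0}]}}

```text
time: 12.95
tool_pos: [670.3, -205.7, 184.5]
tcp_rot: [-3.141, -0.0, 1.569]
contact_force: [-1.4, -0.7, -0.9]
grip_width: 9.7
finger_force: 30.0
```

```bash
python3 - <<'E'
from h import *
s=bot.capture('side');t=bot.capture('top')
cv2.imwrite('pics/raw_s4.png',s);cv2.imwrite('pics/raw_t4.png',t)
o=bot.get_obs();p=o['tool_pos'];print(p,o['tcp_rot'],o['contact_force'])
q=p-[0,0,101]; print(proj('side',q))
a=cv2.resize(s[170:270,340:440],None,fx=6,fy=6,interpolation=cv2.INTER_CUBIC)[:,:400]
a=cv2.resize(s[140:240,280:420],None,fx=5.7,fy=5.7,interpolation=cv2.INTER_CUBIC)
cv2.imwrite('pics/d4.png',a)
E
```

```text
[ 669.00834776 -203.53915061  185.33282554] [-3.14020428e+00 -9.54414670e-04  1.57047289e+00] [-0.27818372  0.32490063 -0.74296625]
(np.float64(400.7539373710887), np.float64(220.0662613085564))
```

View pics/d4.png

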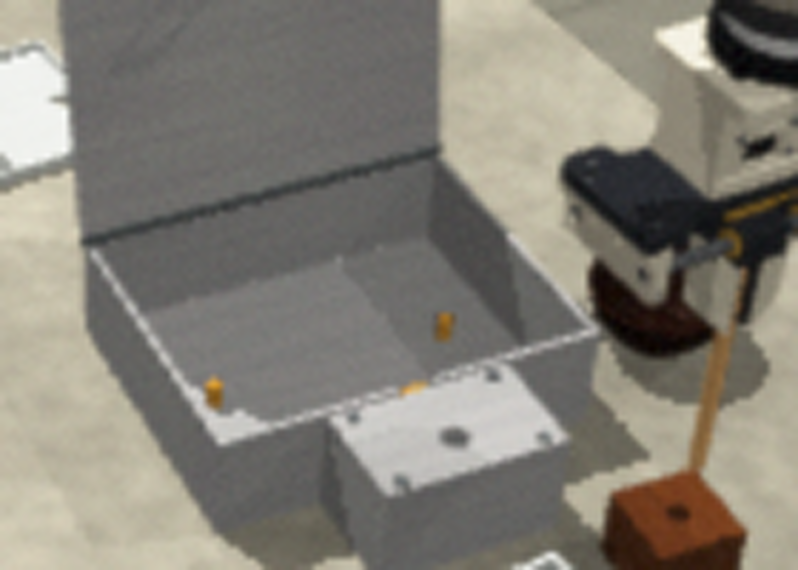

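Call:
{"method": "jog_arm", "body": {"targets": [{"xyz": [0, 0.006, 0.1], "spin": 0}, {"xyz": [0, 0, 0.15], "spin": 0}, {"xyz": [0, 0, 0.12], "spin": 0}, {"xyz": [0, 0, 0.04], "spin": 0}, {"xyz": [0, 0, 0.04], "spin": 0}, {"xyz": [0, 0, 0.04], "spin": 0}, {"xyz": [0, 0, 0.04], "spin": 0}, {"xyz": [0, 0, 0.04], "spin": 0}, {"xyz": [0, 0, 0], "spin": 0}, {"xyz": [0, 0, 0], "spin": 0}]}}

```text
time: 14.3
tool_pos: [669.9, -203.7, 140.2]
tcp_rot: [-3.141, -0.0, 1.571]
contact_force: [-1.4, 1.7, -1.2]
grip_width: 9.7
finger_force: 30.0
```

```bash
python3 - <<'E'
from h import *
s=bot.capture('side')
o=bot.get_obs();p=o['tool_pos'];print(p,o['tcp_rot'],o['contact_force'],o['moment'])
print(proj('side',[670.3,-205.7,83.5]))
px=lambda u,v:(280+(u+.5)/5.7-.5,140+(v+.5)/5.7-.5)
a=ray('side',*px(213,382),20);b=ray('side',*px(445,315),20)
print('pegs',a,b,np.linalg.norm(a-b),(a+b)/2,np.degrees(np.arctan2(*(b-a)[1::-1])))
print('hole',ray('side',*px(455,437),70))
# pegs in top image
t=cv2.imread('pics/raw_t4.png'); hsv=cv2.cvtColor(t,cv2.COLOR_BGR2HSV)
m=cv2.inRange(hsv,(12,120,80),(35,255,255)); m[:,370:]=0
n,l,st,ce=cv2.connectedComponentsWithStats(m)
for i in range(1,n): print(st[i],ce[i],ray('top',*ce[i],20))
cv2.imwrite('pics/d5.png',np.hstack([cv2.resize(s[170:270,370:430],None,fx=5,fy=5),cv2.resize(t[100:200,270:370],None,fx=5,fy=5)]))
E
```

```text
[ 669.857079   -203.67119661  140.18169827] [-3.14126969e+00 -2.78182288e-04  1.57077653e+00] [-0.47646211  0.44080113 -0.75376329] [-0.0109362   0.18255176  0.02643192]
(np.float64(401.47588899838684), np.float64(220.56003231821313))
pegs [503.31188356  32.96055475  20.        ] [663.65439788  23.11177469  20.        ] 160.64470227084394 [583.48314072  28.03616472  20.        ] -3.514884830115779
hole [ 573.66422312 -118.2573515    70.        ]
[224 127   1   1   1] [224. 127.] [729.88933734 331.51732466  20.        ]
[230 128   1   1   1] [230. 128.] [727.28769345 312.26205098  20.        ]
[232 129   1   1   1] [232. 129.] [724.20391834 305.70197051  20.        ]
[217 130   1   1   1] [217. 130.] [719.07693367 353.01861855  20.        ]
[241 137   1   1   1] [241. 137.] [698.76412839 275.52347118  20.        ]
[211 138   1   1   1] [211. 138.] [691.90464667 370.10337348  20.        ]
[320 149   2   3   6] [320.5 150. ] [665.27778269  21.45889137  20.        ]
[232 151   1   1   1] [232. 151.] [651.69925195 301.04843403  20.        ]
[345 172   6   6  30] [347.9 174.8] [587.54632381 -67.36317092  20.        ]
```

View pics/d5.png

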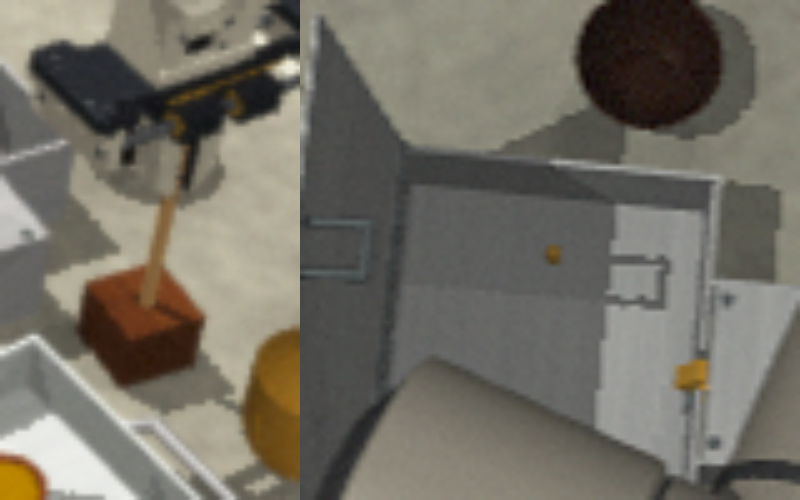

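Call:
{"method": "jog_arm", "body": {"targets": [{"xyz": [0, 0, 0.06], "spin": 0}, {"xyz": [0, 0, 0.07], "spin": 0}, {"xyz": [0, 0, 0.07], "spin": 0}, {"xyz": [0, 0, 0.07], "spin": 0}, {"xyz": [0, 0, 0.07], "spin": 0}, {"xyz": [0, 0, 0.06], "spin": 0}, {"xyz": [0, 0, 0.02], "spin": 0}, {"xyz": [0, 0, 0], "spin": 0}, {"xyz": [0, 0, 0], "spin": 0}, {"xyz": [0, 0, 0], "spin": 0}]}}

```text
time: 15.6
tool_pos: [669.9, -203.7, 106.7]
tcp_rot: [-3.142, -0.0, 1.571]
contact_force: [-0.5, 0.9, -0.1]
grip_width: 9.3
finger_force: 30.0
```

Call:
{"method": "jog_arm", "body": {"targets": [{"xyz": [0, 0, 0], "spin": 0}, {"xyz": [0, 0, 0], "spin": 0}, {"xyz": [0, 0, 0], "spin": 0}, {"xyz": [0, 0, 0], "spin": 0}, {"xyz": [0, 0, -0.15], "spin": 0}, {"xyz": [0, 0, -0.3], "spin": 0}, {"xyz": [0, 0, -0.4], "spin": 0}, {"xyz": [0, 0, -0.5], "spin": 0}, {"xyz": [0.1, -0.1, -0.5], "spin": 0}, {"xyz": [0.3, -0.2, -0.5], "spin": 0}], "gripper": 50}}

```text
time: 16.85
tool_pos: [645.7, -172.3, 296.5]
tcp_rot: [3.141, 0.0, 1.569]
contact_force: [-0.4, 1.1, -0.2]
grip_width: 45.9
finger_force: 0.0
```

Call:
{"method": "jog_arm", "body": {"targets": [{"xyz": [0.5, -0.2, -0.5], "spin": 0}, {"xyz": [0.6, -0.2, 0], "spin": 0}, {"xyz": [0.6, -0.2, 0], "spin": 0}, {"xyz": [0.6, -0.2, 0], "spin": 0}, {"xyz": [0.6, -0.2, 0], "spin": 0}, {"xyz": [0.6, -0.2, 0], "spin": 0}, {"xyz": [0.6, -0.2, 0], "spin": 0}, {"xyz": [0.6, -0.2, 0], "spin": 0}, {"xyz": [0.6, -0.2, 0], "spin": 0}, {"xyz": [0.6, -0.2, 0], "spin": 0}]}}

```text
time: 18.1
tool_pos: [485.2, 301.7, 336.0]
tcp_rot: [3.14, -0.001, 1.571]
contact_force: [-0.2, 0.1, -0.1]
grip_width: 45.8
finger_force: 0.0
```

```bash
python3 - <<'E'
from h import *
o=bot.get_obs();print(o['tool_pos'],o['tcp_rot'],o['time'])
s=bot.capture('side');t=bot.capture('top')
cv2.imwrite('pics/raw_s6.png',s);cv2.imwrite('pics/raw_t6.png',t)
print(bot.get_obs()['tool_pos'])
hsv=cv2.cvtColor(t,cv2.COLOR_BGR2HSV)
m=cv2.inRange(hsv,(12,120,80),(35,255,255)); m[:,:260]=0
n,l,st,ce=cv2.connectedComponentsWithStats(m)
for i in range(1,n):
    if st[i][4]>2: print(st[i],ce[i],ray('top',*ce[i],22))
cv2.imwrite('pics/d6.png',np.hstack([cv2.resize(s[150:230,330:410],None,fx=5,fy=5),cv2.resize(t[110:190,280:360],None,fx=5,fy=5)]))
E
```

```text
[485.18461711 301.74396091 335.99438883] [ 3.13996045e+00 -7.71919359e-04  1.57076850e+00] 18.1
[483.88316329 304.36955807 335.71884805]
[414 123  27  28 569] [427.19507909 136.37082601] [ 722.56545243 -319.31853588   22.        ]
[384 136  18  22 181] [392.24861878 147.66850829] [ 680.81050458 -206.94723275   22.        ]
[320 149   2   3   6] [320.5 150. ] [664.69023985  21.47734869  22.        ]
[345 172   7   6  24] [348.20833333 174.70833333] [587.40033944 -68.18312338  22.        ]
[364 175   4   3  10] [365.5 175.8] [ 585.80955393 -122.76628288   22.        ]
[442 191  13  12 129] [448.18604651 196.62015504] [ 528.03916204 -383.6324126    22.        ]
[409 193  15  13 132] [416.25757576 199.23484848] [ 516.2572844 -282.9448428   22.       ]
[315 198   2   3   6] [315.5 199. ] [506.22940316  32.16120393  22.        ]
[443 224  13  13 132] [448.93939394 230.10606061] [ 422.49915376 -384.12108004   22.        ]
```

View pics/d6.png

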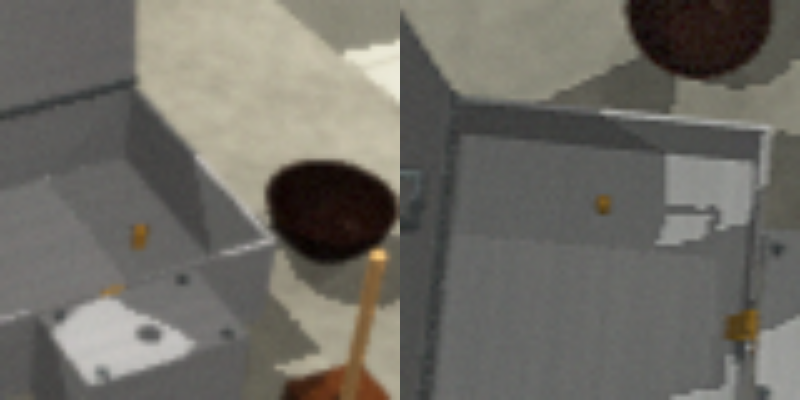

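Call:
{"method": "jog_arm", "body": {"targets": [{"xyz": [0.4, -0.01, 0], "spin": 0}, {"xyz": [0.39, -0.01, 0.3], "spin": 0}, {"xyz": [0, 0, 0.6], "spin": -0.1}, {"xyz": [0, 0, 0.6], "spin": -0.18}, {"xyz": [0, 0, 0.6], "spin": 0}, {"xyz": [0, 0, 0.5], "spin": 0}, {"xyz": [0, 0, 0.3], "spin": 0}, {"xyz": [0, 0, 0.1], "spin": 0}, {"xyz": [0, 0, 0], "spin": 0}, {"xyz": [0, 0, 0], "spin": 0}]}}

```text
time: 19.45
tool_pos: [485.2, 363.8, 96.3]
tcp_rot: [3.139, -0.001, 1.599]
contact_force: [-0.6, -0.5, 0.1]
grip_width: 45.7
finger_force: 0.0
```

```bash
python3 - <<'E'
from h import *
s=bot.capture('side')
o=bot.get_obs();p=o['tool_pos'];print(p,o['tcp_rot'])
print(proj('side',p),proj('side',[482.5,367.8,52]))
u,v=map(int,proj('side',[482.5,367.8,30]))
cv2.imwrite('pics/d7.png',cv2.resize(s[v-50:v+50,u-50:u+50],None,fx=6,fy=6,interpolation=cv2.INTER_CUBIC)); print(u-50,v-50)
E
```

```text
[485.1260946  363.81736612  96.24876952] [ 3.13921624e+00 -1.27671321e-03  1.59876243e+00]
(np.float64(272.67069378789836), np.float64(142.7540153325998)) (np.float64(272.21572604177743), np.float64(152.01998036374783))
222 106
```

View pics/d7.png

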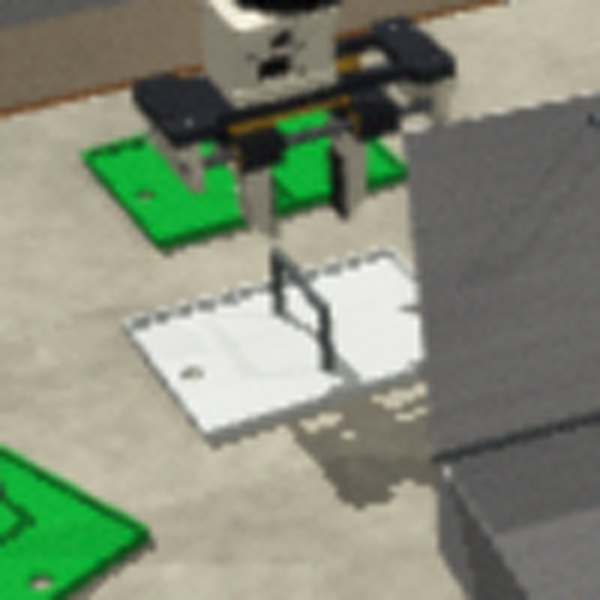

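Call:
{"method": "jog_arm", "body": {"targets": [{"xyz": [0.05, -0.032, 0], "spin": 0}, {"xyz": [0, 0, 0.2], "spin": 0}, {"xyz": [0, 0, 0.3], "spin": 0}, {"xyz": [0, 0, 0.2], "spin": 0}, {"xyz": [0, 0, 0.09], "spin": 0}, {"xyz": [0, 0, 0], "spin": 0}, {"xyz": [0, 0, 0], "spin": 0}, {"xyz": [0, 0, 0], "spin": 0}, {"xyz": [0, 0, 0], "spin": 0}, {"xyz": [0, 0, 0], "spin": 0}]}}

```text
time: 20.75
tool_pos: [481.8, 367.5, 31.8]
tcp_rot: [3.141, -0.0, 1.599]
contact_force: [-0.1, -0.8, -0.4]
grip_width: 46.0
finger_force: 0.0
```

Call:
{"method": "jog_arm", "body": {"targets": [{"xyz": [0, 0, 0], "spin": 0}, {"xyz": [0, 0, 0], "spin": 0}, {"xyz": [0, 0, 0], "spin": 0}, {"xyz": [0, 0, 0], "spin": 0}, {"xyz": [0, 0, 0], "spin": 0}, {"xyz": [0, 0, 0], "spin": 0}, {"xyz": [0, 0, 0], "spin": 0}, {"xyz": [0, 0, 0], "spin": 0}, {"xyz": [0, 0, 0], "spin": 0}, {"xyz": [0, 0, 0], "spin": 0}], "gripper": 0}}

```text
time: 22.0
tool_pos: [481.3, 367.3, 31.5]
tcp_rot: [-3.141, 0.0, 1.599]
contact_force: [-4.3, -0.3, 2.1]
grip_width: 7.2
finger_force: 30.0
```

Call:
{"method": "jog_arm", "body": {"targets": [{"xyz": [0, 0, -0.15], "spin": 0}, {"xyz": [0, 0, -0.35], "spin": 0}, {"xyz": [0, 0, -0.5], "spin": 0}, {"xyz": [0, 0, -0.5], "spin": 0}, {"xyz": [0, 0, -0.5], "spin": 0}, {"xyz": [0, 0, -0.5], "spin": 0}, {"xyz": [0, 0, -0.5], "spin": 0}, {"xyz": [0, 0, -0.5], "spin": 0.2}, {"xyz": [0, 0, -0.35], "spin": 0.33}, {"xyz": [0, 0, -0.15], "spin": 0.33}]}}

```text
time: 23.25
tool_pos: [482.3, 367.4, 353.7]
tcp_rot: [3.138, -0.002, 1.511]
contact_force: [0.2, -0.4, -4.8]
grip_width: 6.3
finger_force: 30.0
```

Call:
{"method": "jog_arm", "body": {"targets": [{"xyz": [-0.2, 0.07, 0], "spin": 0}, {"xyz": [-0.45, 0.17, 0], "spin": 0}, {"xyz": [-0.52, 0.19, 0], "spin": 0}, {"xyz": [-0.52, 0.19, 0], "spin": 0}, {"xyz": [-0.52, 0.19, 0], "spin": 0}, {"xyz": [-0.52, 0.19, 0], "spin": 0}, {"xyz": [-0.52, 0.19, 0], "spin": 0}, {"xyz": [-0.5, 0.19, 0], "spin": 0}, {"xyz": [-0.3, 0.1, 0], "spin": 0}, {"xyz": [-0.12, 0.05, 0], "spin": 0}]}}

```text
time: 24.5
tool_pos: [584.1, 24.8, 349.7]
tcp_rot: [-3.138, 0.0, 1.51]
contact_force: [-0.4, 0.2, -4.5]
grip_width: 6.7
finger_force: 30.0
```

```bash
python3 - <<'E'
from h import *
bot.capture('top')
o=bot.get_obs();p=o['tool_pos'];print(p,o['tcp_rot'],o['contact_force'],o['moment'],o['grip_width'])
d=np.array([584.5,26.8])-p[:2]; y=o['tcp_rot'][2]
print('tool dx,dy',(d[0]*np.cos(y)+d[1]*np.sin(y))/80,(d[0]*np.sin(y)-d[1]*np.cos(y))/80)
E
```

```text
[584.51505262  24.65128709 349.93891074] [-3.13919685e+00  7.38663042e-04  1.51050761e+00] [ 0.99099204 -0.77870927 -4.92446418] [-0.27294095  0.11895407  0.01861086] 6.975788321544471
tool dx,dy 0.026798776809475216 -0.0018061244098984454
```

Call:
{"method": "jog_arm", "body": {"targets": [{"xyz": [0.027, -0.002, 0.2], "spin": 0}, {"xyz": [0, 0, 0.4], "spin": 0}, {"xyz": [0, 0, 0.5], "spin": 0}, {"xyz": [0, 0, 0.5], "spin": 0}, {"xyz": [0, 0, 0.5], "spin": 0}, {"xyz": [0, 0, 0.5], "spin": 0}, {"xyz": [0, 0, 0.4], "spin": 0}, {"xyz": [0, 0, 0.3], "spin": 0}, {"xyz": [0, 0, 0.2], "spin": 0}, {"xyz": [0, 0, 0], "spin": 0}]}}

```text
time: 25.8
tool_pos: [583.6, 29.9, 70.5]
tcp_rot: [-3.139, -0.0, 1.513]
contact_force: [0.4, 0.1, -4.7]
grip_width: 6.5
finger_force: 30.0
```

```bash
python3 - <<'E'
from h import *
bot.capture('top');s=bot.capture('side');t=bot.capture('top')
o=bot.get_obs();p=o['tool_pos'];print(p,o['tcp_rot'],o['contact_force'],o['moment'],o['grip_width'])
d=np.array([584.5,26.8])-p[:2]; y=o['tcp_rot'][2]
print('tool dx,dy',(d[0]*np.cos(y)+d[1]*np.sin(y))/80,(d[0]*np.sin(y)-d[1]*np.cos(y))/80)
cv2.imwrite('pics/d8.png',np.hstack([cv2.resize(s[140:240,270:390],None,fx=4.5,fy=4.5,interpolation=cv2.INTER_CUBIC),cv2.resize(t[130:230,290:340],None,fx=4.5,fy=4.5,interpolation=cv2.INTER_CUBIC)]))
E
```

```text
[585.27283412  29.54955979  72.64499771] [ 3.13942273e+00 -8.73387418e-05  1.51307399e+00] [-0.21429724 -0.03643366 -4.77762384] [-0.10695971  0.04835047  0.03407127] 6.923728854667532
tool dx,dy -0.03486956876955411 -0.007661550912552513
```

View pics/d8.png

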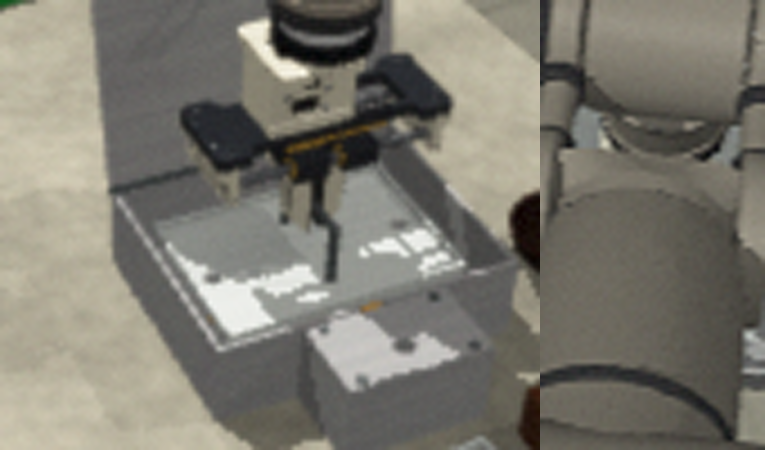

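```bash
python3 - <<'E'
from h import *
px=lambda u,v:(270+(u+.5)/4.5-.5,140+(v+.5)/4.5-.5)
p=bot.get_obs()['tool_pos'];print(p)
a=ray('side',*px(212,278),45);b=ray('side',*px(399,225),45)
print(a,b,np.linalg.norm(a-b),(a+b)/2,np.degrees(np.arctan2(*(b-a)[1::-1])))
E
```

```text
[585.27283412  29.54955979  72.64499771]
[501.3732147   32.21759082  45.        ] [663.02694757  22.19152536  45.        ] 161.96435206245707 [582.20008114  27.20455809  45.        ] -3.549044852024084
```

```bash
python3 - <<'E'
from h import *
bot.capture('side'); s=bot.capture('side'); p=bot.get_obs()['tool_pos'];print(p)
cv2.imwrite('pics/raw_s8.png',s)
s0=cv2.imread('pics/raw_s4.png')
h0=cv2.cvtColor(s0,cv2.COLOR_BGR2HSV); m=cv2.inRange(h0,(8,110,70),(35,255,255))
n,l,st,ce=cv2.connectedComponentsWithStats(m)
for i in range(1,n):
    if 280<ce[i][0]<370 and 180<ce[i][1]<215: print('peg',st[i],ce[i],ray('side',ce[i][0],st[i][1]+1,20.5))
g=cv2.cvtColor(s,cv2.COLOR_BGR2GRAY)
print(g[198:206,310-270+270-5-0:326][:, :1].T if 0 else g[197:207,311:324]); print(g[185:196,352:366])
E
```

```text
[585.21037087  29.43971128  72.69456884]
peg [357 195   2   5  10] [357.5 197. ] [659.27611776  17.45236206  20.5       ]
peg [316 206   3   5  12] [317.08333333 208.16666667] [502.44797107  30.45898218  20.5       ]
peg [351 207   3   2   3] [352.         207.33333333] [607.17533082 -28.43137513  20.5       ]
[[219 168 153 138 137 136 135 133 133 133 132 134 135]
 [226 225 220 165 151 136 131 134 136 134 135 134 129]
 [218 228 228 224 217 155 138 136 135 133 131 132 133]
 [180 224 230 229 213 160 147 127 123 134 136 146 150]
 [132 183 226 226 189 130 111 109 135 164 154 153 154]
 [111 142 216 228 222 162 131 137 183 228 232 227 187]
 [106 121 185 226 231 227 231 231 232 236 235 235 233]
 [115 107 133 190 231 235 235 235 236 236 235 234 234]
 [155 112 111 139 210 235 237 235 235 235 235 235 236]
 [176 127 106 111 165 229 235 236 236 236 237 237 237]]
[[153 153 152 151 152 151 145 133 117 109 116  84  73  72]
 [151 151 150 150 149 152 151 138 133 116 115 118  86  72]
 [152 150 152 151 153 151 155 149 138 132 119 122 117  93]
 [152 153 156 152 150 137 134 127 137 146 134 126 165 156]
 [156 153 154 147 134 115 106 108 118 148 140 134 140 172]
 [147 152 152 151 151 139 123 128 139 162 164 163 207 162]
 [154 150 154 150 154 151 149 150 173 226 231 230 226 196]
 [151 153 158 167 167 164 154 166 228 234 235 236 233 224]
 [164 176 227 231 232 229 177 167 226 235 235 233 232 231]
 [221 231 235 236 231 232 229 178 174 225 232 229 228 229]
 [187 228 232 228 176 174 226 221 165 171 219 176 162 162]]
```

```bash
python3 - <<'E'
from h import *
s=cv2.imread('pics/raw_s4.png').astype(int)
print((s[:,:,2]-s[:,:,0])[203:214,312:322]); print((s[:,:,2]-s[:,:,0])[192:203,353:362])
for z in(4,22): print(proj('side',[505,32,z]),proj('side',[664,22,z]))
for z,a,b in((45,(317.2,200.9),(358.4,189.0)),(13,(317.1,208.2),(357.5,197.1))):
    a=ray('side',*a,z);b=ray('side',*b,z);print(a,b,(a+b)/2,np.linalg.norm(a-b))
E
```

```text
[[  2   3   4   2   3   4   5   4   5   4]
 [  0   2   2   4   4   3   1   0   7   3]
 [  5   4   2   2   4  12   6   2   2   1]
 [  5   2   3   5  27  84  44   8   4   3]
 [  5   3   4  18 109 164 136  25   4   3]
 [  5   7   6   9  88 119  98  11   5   4]
 [  4   4   6  11  67 101  88  13   3   2]
 [  3   4   4   7  57  90  82  11   2   3]
 [  2   4   5   8  26  53  48   6   2   3]
 [ -1   4   8   6   6   8   6   2   3   5]
 [  4   4   4   4   4   4   6   7   5   2]]
[[  1   4   3   3   3   3   2   5   2]
 [  3  -1   2   2   4   2   2   2   4]
 [  4   4   3   4  14  14   7   1   4]
 [  4   2   2  17  93 102  40   8   2]
 [  3   4   5  24  97 110  48   8   5]
 [  4   3   5  32  92  88  32   6   4]
 [  3   4   5  39  86  87  22   8   4]
 [  4   5   6  35  61  59  12   4   2]
 [  2   5   3   4   8   9   6   4   3]
 [  3   2   2   4   2   4   5   3   6]
 [  1   3   4   3   3   5   4   1   6]]
(np.float64(317.4123832602466), np.float64(210.08174810993387)) (np.float64(357.51192078750114), np.float64(198.41461158468553))
(np.float64(317.5329132562196), np.float64(206.18727832608954)) (np.float64(357.95784911305896), np.float64(194.5697128402066))
[504.04050428  33.7362501   45.        ] [665.30185325  24.90803414  45.        ] [584.67117876  29.32214212  45.        ] 161.5028175241725
[503.70936347  32.32033236  13.        ] [661.41828708  19.54761192  13.        ] [582.56382527  25.93397214  13.        ] 158.22530446174247
```

Call:
{"method": "jog_arm", "body": {"targets": [{"xyz": [-0.031, -0.011, 0], "spin": 0}, {"xyz": [0, 0, 0], "spin": 0}, {"xyz": [0, 0, 0.1], "spin": 0}, {"xyz": [0, 0, 0.09], "spin": 0}, {"xyz": [0, 0, 0.03], "spin": 0}, {"xyz": [0, 0, 0.03], "spin": 0}, {"xyz": [0, 0, 0.03], "spin": 0}, {"xyz": [0, 0, 0.02], "spin": 0}, {"xyz": [0, 0, 0], "spin": 0}, {"xyz": [0, 0, 0], "spin": 0}]}}

```text
time: 27.3
tool_pos: [583.6, 27.0, 47.7]
tcp_rot: [3.141, -0.0, 1.513]
contact_force: [0.1, -0.1, -3.6]
grip_width: 7.2
finger_force: 30.0
```

Call:
{"method": "jog_arm", "body": {"targets": [{"xyz": [0, 0, 0.03], "spin": 0}, {"xyz": [0, 0, 0.03], "spin": 0}, {"xyz": [0, 0, 0.03], "spin": 0}, {"xyz": [0, 0, 0.03], "spin": 0}, {"xyz": [0, 0, 0.03], "spin": 0}, {"xyz": [0, 0, 0], "spin": 0}, {"xyz": [0, 0, 0], "spin": 0}, {"xyz": [0, 0, 0], "spin": 0}, {"xyz": [0, 0, 0], "spin": 0}, {"xyz": [0, 0, 0], "spin": 0}]}}

```text
time: 28.55
tool_pos: [583.5, 27.0, 35.5]
tcp_rot: [3.142, -0.0, 1.513]
contact_force: [0.4, 0.9, -3.6]
grip_width: 6.9
finger_force: 30.0
```

Call:
{"method": "jog_arm", "body": {"targets": [{"xyz": [0, 0, 0], "spin": 0}, {"xyz": [0, 0, 0], "spin": 0}, {"xyz": [0, 0, 0], "spin": 0}, {"xyz": [0, 0, 0], "spin": 0}, {"xyz": [0, 0, -0.1], "spin": 0}, {"xyz": [0, 0, -0.3], "spin": 0}, {"xyz": [0, 0, -0.45], "spin": 0}, {"xyz": [0, 0, -0.45], "spin": 0}, {"xyz": [-0.2, -0.03, -0.45], "spin": 0}, {"xyz": [-0.4, -0.07, -0.3], "spin": 0}], "gripper": 40}}

```text
time: 29.8
tool_pos: [573.2, -20.2, 202.1]
tcp_rot: [3.138, 0.0, 1.515]
contact_force: [-0.2, 0.3, 0.4]
grip_width: 36.4
finger_force: 0.0
```

Call:
{"method": "jog_arm", "body": {"targets": [{"xyz": [-0.5, -0.08, 0], "spin": 0}, {"xyz": [-0.5, -0.08, 0], "spin": 0}, {"xyz": [-0.5, -0.08, 0], "spin": 0}, {"xyz": [-0.5, -0.08, 0], "spin": 0}, {"xyz": [-0.5, -0.08, 0], "spin": 0}, {"xyz": [-0.5, -0.08, 0.1], "spin": 0}, {"xyz": [-0.29, -0.08, 0.3], "spin": 0}, {"xyz": [0, 0, 0.4], "spin": 0}, {"xyz": [0, 0, 0.4], "spin": 0}, {"xyz": [0, 0, 0], "spin": 0}], "gripper": 90}}

```text
time: 31.05
tool_pos: [511.4, -279.8, 101.8]
tcp_rot: [-3.138, -0.003, 1.513]
contact_force: [-0.4, -0.1, -0.2]
grip_width: 82.8
finger_force: 0.0
```

```bash
cat > go.py <<'E'
from h import *
import sys
def go(x,y,z=None,yaw=None):
    o=bot.get_obs();p=o['tool_pos'];w=o['tcp_rot'][2]
    d=np.array([x,y])-p[:2]
    print('pos',np.round(p,1),'yaw',round(w,3),'F',np.round(o['contact_force'],1),'grip',round(o['grip_width'],1))
    print('tool x %.3f y %.3f'%((d[0]*np.cos(w)+d[1]*np.sin(w))/80,(d[0]*np.sin(w)-d[1]*np.cos(w))/80),'z %.3f'%((p[2]-z)/80) if z is not None else '', 'spin %.2f'%((w-yaw)/.1) if yaw is not None else '')
E
python3 - <<'E'
from go import *
bot.capture('top');t=bot.capture('top');s=bot.capture('side')
cv2.imwrite('pics/raw_t9.png',t);cv2.imwrite('pics/raw_s9.png',s)
go(512.8,-280.6,13)
def blobs(im,n,lo,hi,z):
    m=cv2.inRange(cv2.cvtColor(im,cv2.COLOR_BGR2HSV),lo,hi); k,l,st,ce=cv2.connectedComponentsWithStats(m)
    for i in range(1,k):
        if 60<st[i][4]<700: print(n,st[i],ray(n,*ce[i],z))
for n,im in(('side',cv2.imread('pics/raw_s0.png')),('side',s),('top',cv2.imread('pics/raw_t0.png')),('top',t)): blobs(im,n,(3,150,120),(35,255,255),32)
# carrier holes in box
g=cv2.cvtColor(s,cv2.COLOR_BGR2HSV); m=cv2.inRange(g,(12,110,80),(35,255,255)); k,l,st,ce=cv2.connectedComponentsWithStats(m)
for i in range(1,k):
    if 300<ce[i][0]<375 and 185<ce[i][1]<215: print('pegs',st[i],ce[i])
E
```

```text
pos [ 513.6 -281.1  105.2] yaw 1.513 F [-0.4 -0.2  0. ] grip 82.5
tool x 0.005 y -0.010 z 1.153 
side [229  30  25   9 168] [ 884.85160081 1833.11844414   32.        ]
side [275  34  25   9 179] [1131.34142219 1619.85746514   32.        ]
side [227  39  13  12  85] [ 753.69788626 1656.85391397   32.        ]
side [272  42  29  14 196] [1034.02209806 1447.89829381   32.        ]
side [138  78  12   9  64] [ 149.41001533 1303.21352397   32.        ]
side [129  85  13   9  69] [  95.41431451 1240.0909039    32.        ]
side [156  84  14   9  67] [ 220.43842402 1187.46093601   32.        ]
side [119  92  13   9  75] [  40.57337061 1176.15753035   32.        ]
side [313 146  23  14 131] [677.56011457 297.09008764  32.        ]
side [419 230  29  26 479] [ 738.66118416 -294.58459781   32.        ]
side [363 261  16  13 157] [ 510.85532927 -281.28791777   32.        ]
side [387 284  17  14 183] [ 522.83566952 -382.2033096    32.        ]
side [356 299  19  15 208] [ 419.26926792 -383.4891422    32.        ]
side [285  34  15   9 100] [1157.66576704 1600.68283295   32.        ]
side [291  4
[... 673 characters left out ...]
.81834678   32.        ]
side [355 299  20  14 204] [ 418.87828634 -382.69105829   32.        ]
top [211 123  31  30 328] [691.14613457 320.96116438  32.        ]
top [416 123  25  24 444] [ 724.8683235  -319.23814941   32.        ]
top [441 190  15  14 163] [ 526.06700424 -380.20958175   32.        ]
top [408 193  16  14 157] [ 514.00802081 -280.38339818   32.        ]
top [442 221  15  17 169] [ 421.69754285 -380.58660924   32.        ]
top [211 123  31  30 328] [691.67488377 320.99632876  32.        ]
top [416 123  25  25 442] [ 725.02386917 -318.8547206    32.        ]
pegs [357 195   2   4   8] [357.5 196.5]
pegs [316 207   3   4  10] [317.2 208.4]
pegs [351 208   1   1   1] [351. 208.]
```

Call:
{"method": "jog_arm", "body": {"targets": [{"xyz": [0.005, -0.005, 0.2], "spin": 0}, {"xyz": [0, 0, 0.35], "spin": 0}, {"xyz": [0, 0, 0.35], "spin": 0}, {"xyz": [0, 0, 0.2], "spin": 0}, {"xyz": [0, 0, 0.05], "spin": 0}, {"xyz": [0, 0, 0], "spin": 0}, {"xyz": [0, 0, 0], "spin": 0}, {"xyz": [0, 0, 0], "spin": 0}, {"xyz": [0, 0, 0], "spin": 0}, {"xyz": [0, 0, 0], "spin": 0}]}}

```text
time: 32.45
tool_pos: [512.4, -280.2, 11.7]
tcp_rot: [3.141, 0.0, 1.513]
contact_force: [1.1, 0.8, -0.2]
grip_width: 82.7
finger_force: 0.0
```

Call:
{"method": "jog_arm", "body": {"targets": [{"xyz": [0, 0, 0], "spin": 0}, {"xyz": [0, 0, 0], "spin": 0}, {"xyz": [0, 0, 0], "spin": 0}, {"xyz": [0, 0, 0], "spin": 0}, {"xyz": [0, 0, 0], "spin": 0}, {"xyz": [0, 0, 0], "spin": 0}, {"xyz": [0, 0, 0], "spin": 0}, {"xyz": [0, 0, 0], "spin": 0}, {"xyz": [0, 0, 0], "spin": 0}, {"xyz": [0, 0, 0], "spin": 0}], "gripper": 0}}

```text
time: 33.7
tool_pos: [512.4, -280.2, 11.5]
tcp_rot: [3.142, -0.0, 1.513]
contact_force: [0.5, 0.0, -0.2]
grip_width: 46.2
finger_force: 30.0
```

Call:
{"method": "jog_arm", "body": {"targets": [{"xyz": [0, 0, -0.1], "spin": 0}, {"xyz": [0, 0, -0.3], "spin": 0}, {"xyz": [0, 0, -0.4], "spin": 0}, {"xyz": [0, 0, -0.4], "spin": 0}, {"xyz": [0.1, 0.04, -0.3], "spin": 0}, {"xyz": [0.3, 0.1, -0.1], "spin": 0}, {"xyz": [0.45, 0.14, 0], "spin": 0}, {"xyz": [0.5, 0.16, 0], "spin": 0}, {"xyz": [0.5, 0.16, 0], "spin": 0}, {"xyz": [0.5, 0.16, 0], "spin": 0}]}}

```text
time: 34.95
tool_pos: [584.3, -94.8, 140.2]
tcp_rot: [3.141, 0.0, 1.513]
contact_force: [-0.3, 0.5, -0.4]
grip_width: 46.6
finger_force: 30.0
```

Call:
{"method": "jog_arm", "body": {"targets": [{"xyz": [0.5, 0.16, 0], "spin": 0}, {"xyz": [0.5, 0.16, 0], "spin": 0}, {"xyz": [0.45, 0.14, 0], "spin": 0}, {"xyz": [0.3, 0.1, 0], "spin": 0}, {"xyz": [0.2, 0.06, 0], "spin": 0}, {"xyz": [0, 0, 0.2], "spin": 0}, {"xyz": [0, 0, 0.2], "spin": 0}, {"xyz": [0, 0, 0.2], "spin": 0}, {"xyz": [0, 0, 0], "spin": 0}, {"xyz": [0, 0, 0], "spin": 0}]}}

```text
time: 36.2
tool_pos: [642.7, 56.4, 91.7]
tcp_rot: [3.141, -0.0, 1.512]
contact_force: [0.3, 0.9, 0.0]
grip_width: 46.5
finger_force: 30.0
```

```bash
python3 - <<'E'
from go import *
go(642.4,57.8,16.5)
E
```

```text
pos [642.7  56.4  91.7] yaw 1.512 F [0.3 0.9 0. ] grip 46.5
tool x 0.017 y -0.005 z 0.940
```

Good. Lower, release with a small opening, and lift.

Call:
{"method": "jog_arm", "body": {"targets": [{"xyz": [0.017, -0.005, 0.2], "spin": 0}, {"xyz": [0, 0, 0.25], "spin": 0}, {"xyz": [0, 0, 0.2], "spin": 0}, {"xyz": [0, 0, 0.12], "spin": 0}, {"xyz": [0, 0, 0.06], "spin": 0}, {"xyz": [0, 0, 0.05], "spin": 0}, {"xyz": [0, 0, 0.04], "spin": 0}, {"xyz": [0, 0, 0], "spin": 0}, {"xyz": [0, 0, 0], "spin": 0}, {"xyz": [0, 0, 0], "spin": 0}]}}

```text
time: 37.45
tool_pos: [642.3, 58.2, 18.2]
tcp_rot: [3.141, -0.0, 1.513]
contact_force: [-0.6, -0.1, -1.5]
grip_width: 46.3
finger_force: 30.0
```

Call:
{"method": "jog_arm", "body": {"targets": [{"xyz": [0, 0, 0.015], "spin": 0}, {"xyz": [0, 0, 0.01], "spin": 0}, {"xyz": [0, 0, 0], "spin": 0}, {"xyz": [0, 0, 0], "spin": 0}, {"xyz": [0, 0, 0], "spin": 0}, {"xyz": [0, 0, 0], "spin": 0}, {"xyz": [0, 0, 0], "spin": 0}, {"xyz": [0, 0, 0], "spin": 0}, {"xyz": [0, 0, 0], "spin": 0}, {"xyz": [0, 0, 0], "spin": 0}]}}

```text
time: 38.7
tool_pos: [642.2, 58.2, 15.9]
tcp_rot: [3.142, -0.0, 1.513]
contact_force: [0.1, 0.1, -0.2]
grip_width: 46.1
finger_force: 30.0
```

Call:
{"method": "jog_arm", "body": {"targets": [{"xyz": [0, 0, 0], "spin": 0}, {"xyz": [0, 0, 0], "spin": 0}, {"xyz": [0, 0, 0], "spin": 0}, {"xyz": [0, 0, 0], "spin": 0}, {"xyz": [0, 0, -0.1], "spin": 0}, {"xyz": [0, 0, -0.25], "spin": 0}, {"xyz": [0, 0, -0.4], "spin": 0}, {"xyz": [0, 0, -0.4], "spin": 0}, {"xyz": [-0.2, -0.05, -0.4], "spin": 0}, {"xyz": [-0.4, -0.1, 0], "spin": 0}], "gripper": 62}}

```text
time: 39.95
tool_pos: [629.2, 11.3, 143.8]
tcp_rot: [3.134, 0.0, 1.515]
contact_force: [0.3, -0.9, -0.1]
grip_width: 56.7
finger_force: 0.0
```

```bash
python3 - <<'E'
from go import *
go(525.5,-380.5,12,.873)
E
```

```text
pos [629.2  11.3 143.8] yaw 1.515 F [ 0.3 -0.9 -0.1] grip 56.7
tool x -4.963 y -1.021 z 1.648 spin 6.42
```

Call:
{"method": "jog_arm", "body": {"targets": [{"xyz": [-0.52, -0.11, 0], "spin": 0}, {"xyz": [-0.52, -0.11, 0], "spin": 0}, {"xyz": [-0.52, -0.11, 0], "spin": 0}, {"xyz": [-0.52, -0.11, 0], "spin": 0}, {"xyz": [-0.52, -0.11, 0], "spin": 0}, {"xyz": [-0.52, -0.11, 0], "spin": 0}, {"xyz": [-0.52, -0.11, 0], "spin": 0}, {"xyz": [-0.52, -0.11, 0], "spin": 0}, {"xyz": [-0.45, -0.08, 0], "spin": 0}, {"xyz": [-0.25, -0.05, 0], "spin": 0}]}}

```text
time: 41.2
tool_pos: [523.7, -374.2, 140.4]
tcp_rot: [3.141, 0.0, 1.511]
contact_force: [0.2, -0.2, -0.1]
grip_width: 57.0
finger_force: 0.0
```

Call:
{"method": "jog_arm", "body": {"targets": [{"xyz": [0, 0, 0], "spin": 0.92}, {"xyz": [0, 0, 0], "spin": 0.92}, {"xyz": [0, 0, 0.1], "spin": 0.92}, {"xyz": [0, 0, 0.2], "spin": 0.92}, {"xyz": [0, 0, 0.2], "spin": 0.92}, {"xyz": [0, 0, 0.2], "spin": 0.92}, {"xyz": [0, 0, 0.2], "spin": 0.9}, {"xyz": [0, 0, 0], "spin": 0}, {"xyz": [0, 0, 0], "spin": 0}, {"xyz": [0, 0, 0], "spin": 0}], "gripper": 85}}

```text
time: 42.45
tool_pos: [524.7, -372.7, 68.9]
tcp_rot: [3.14, -0.0, 0.872]
contact_force: [-0.1, 0.3, -0.3]
grip_width: 78.1
finger_force: 0.0
```

```bash
cat >> go.py <<'E'
def lamps():
    for n in('top','side'):
        im=bot.capture(n)
        m=cv2.inRange(cv2.cvtColor(im,cv2.COLOR_BGR2HSV),(3,150,120),(35,255,255)); k,l,st,ce=cv2.connectedComponentsWithStats(m)
        for i in range(1,k):
            q=ray(n,*ce[i],32)
            if 60<st[i][4]<300 and q[1]<120 and q[0]>300: print(n,st[i],np.round(q,1))
E
python3 - <<'E'
from go import *
lamps()
go(525.5,-380.5,11.5,.873)
E
```

```text
top [303 150  13  11 108] [644.1  58.   32. ]
side [341 184  13   8  81] [644.   62.6  32. ]
side [388 284  15  14 168] [ 523.2 -381.8   32. ]
side [355 298  20  16 211] [ 418.3 -383.3   32. ]
pos [ 524.5 -372.6   68.6] yaw 0.871 F [-0.7 -0.1  0.8] grip 77.9
tool x -0.067 y 0.073 z 0.714 spin -0.02
```

Call:
{"method": "jog_arm", "body": {"targets": [{"xyz": [-0.067, 0.073, 0], "spin": 0}, {"xyz": [0, 0, 0.2], "spin": 0}, {"xyz": [0, 0, 0.25], "spin": 0}, {"xyz": [0, 0, 0.15], "spin": 0}, {"xyz": [0, 0, 0.08], "spin": 0}, {"xyz": [0, 0, 0.03], "spin": 0}, {"xyz": [0, 0, 0], "spin": 0}, {"xyz": [0, 0, 0], "spin": 0}, {"xyz": [0, 0, 0], "spin": 0}, {"xyz": [0, 0, 0], "spin": 0}]}}

```text
time: 43.8
tool_pos: [525.3, -380.4, 11.3]
tcp_rot: [3.141, -0.0, 0.871]
contact_force: [-0.0, -0.1, 0.6]
grip_width: 78.2
finger_force: 0.0
```

Call:
{"method": "jog_arm", "body": {"targets": [{"xyz": [0, 0, 0], "spin": 0}, {"xyz": [0, 0, 0], "spin": 0}, {"xyz": [0, 0, 0], "spin": 0}, {"xyz": [0, 0, 0], "spin": 0}, {"xyz": [0, 0, 0], "spin": 0}, {"xyz": [0, 0, 0], "spin": 0}, {"xyz": [0, 0, 0], "spin": 0}, {"xyz": [0, 0, 0], "spin": 0}, {"xyz": [0, 0, 0], "spin": 0}, {"xyz": [0, 0, 0], "spin": 0}], "gripper": 0}}

```text
time: 45.05
tool_pos: [525.2, -380.3, 11.1]
tcp_rot: [-3.142, -0.0, 0.871]
contact_force: [0.6, 0.3, 0.2]
grip_width: 46.4
finger_force: 30.0
```

Call:
{"method": "jog_arm", "body": {"targets": [{"xyz": [0, 0, -0.1], "spin": 0}, {"xyz": [0, 0, -0.3], "spin": 0}, {"xyz": [0, 0, -0.4], "spin": 0}, {"xyz": [0, 0, -0.4], "spin": -0.92}, {"xyz": [0, 0, -0.3], "spin": -0.92}, {"xyz": [0, 0, -0.1], "spin": -0.92}, {"xyz": [0, 0, 0], "spin": -0.92}, {"xyz": [0, 0, 0], "spin": -0.92}, {"xyz": [0, 0, 0], "spin": -0.92}, {"xyz": [0, 0, 0], "spin": -0.9}]}}

```text
time: 46.3
tool_pos: [525.2, -380.3, 139.7]
tcp_rot: [3.141, 0.0, 1.516]
contact_force: [-0.1, 1.3, 0.1]
grip_width: 46.1
finger_force: 30.0
```

Call:
{"method": "jog_arm", "body": {"targets": [{"xyz": [0.2, 0.05, 0], "spin": 0}, {"xyz": [0.45, 0.11, 0], "spin": 0}, {"xyz": [0.52, 0.13, 0], "spin": 0}, {"xyz": [0.52, 0.13, 0], "spin": 0}, {"xyz": [0.52, 0.13, 0], "spin": 0}, {"xyz": [0.52, 0.13, 0], "spin": 0}, {"xyz": [0.52, 0.13, 0], "spin": 0}, {"xyz": [0.52, 0.13, 0], "spin": 0}, {"xyz": [0.52, 0.12, 0], "spin": 0}, {"xyz": [0.41, 0.08, 0], "spin": 0}]}}

```text
time: 47.55
tool_pos: [638.0, -7.2, 139.5]
tcp_rot: [3.141, -0.001, 1.512]
contact_force: [-0.5, 0.4, -0.9]
grip_width: 46.4
finger_force: 30.0
```

Call:
{"method": "jog_arm", "body": {"targets": [{"xyz": [0, 0, 0], "spin": 0}, {"xyz": [0, 0, 0.1], "spin": 0}, {"xyz": [0, 0, 0.2], "spin": 0}, {"xyz": [0, 0, 0.2], "spin": 0}, {"xyz": [0, 0, 0.1], "spin": 0}, {"xyz": [0, 0, 0], "spin": 0}, {"xyz": [0, 0, 0], "spin": 0}, {"xyz": [0, 0, 0], "spin": 0}, {"xyz": [0, 0, 0], "spin": 0}, {"xyz": [0, 0, 0], "spin": 0}]}}

```text
time: 48.8
tool_pos: [638.2, -10.2, 91.4]
tcp_rot: [3.141, -0.0, 1.513]
contact_force: [-0.2, 0.2, -0.4]
grip_width: 46.3
finger_force: 30.0
```

```bash
python3 - <<'E'
from go import *
go(638.4,-10,15.5,1.513)
E
```

```text
pos [638.2 -10.2  91.4] yaw 1.513 F [-0.2  0.2 -0.4] grip 46.3
tool x 0.003 y 0.003 z 0.949 spin -0.00
```

Call:
{"method": "jog_arm", "body": {"targets": [{"xyz": [0.003, 0.003, 0.2], "spin": 0}, {"xyz": [0, 0, 0.25], "spin": 0}, {"xyz": [0, 0, 0.2], "spin": 0}, {"xyz": [0, 0, 0.12], "spin": 0}, {"xyz": [0, 0, 0.06], "spin": 0}, {"xyz": [0, 0, 0.05], "spin": 0}, {"xyz": [0, 0, 0.04], "spin": 0}, {"xyz": [0, 0, 0.02], "spin": 0}, {"xyz": [0, 0, 0], "spin": 0}, {"xyz": [0, 0, 0], "spin": 0}]}}

```text
time: 50.05
tool_pos: [638.5, -10.0, 16.2]
tcp_rot: [3.141, -0.0, 1.513]
contact_force: [-0.1, -1.1, -0.3]
grip_width: 46.4
finger_force: 30.0
```

Call:
{"method": "jog_arm", "body": {"targets": [{"xyz": [0, 0, 0], "spin": 0}, {"xyz": [0, 0, 0], "spin": 0}, {"xyz": [0, 0, 0], "spin": 0}, {"xyz": [0, 0, 0], "spin": 0}, {"xyz": [0, 0, -0.1], "spin": 0}, {"xyz": [0, 0, -0.25], "spin": 0}, {"xyz": [0, 0, -0.4], "spin": 0}, {"xyz": [0, 0, -0.4], "spin": 0}, {"xyz": [-0.2, -0.05, -0.4], "spin": 0}, {"xyz": [-0.4, -0.1, 0], "spin": 0}], "gripper": 62}}

```text
time: 51.3
tool_pos: [625.4, -57.1, 143.9]
tcp_rot: [3.135, 0.001, 1.515]
contact_force: [0.1, -0.2, -0.7]
grip_width: 57.1
finger_force: 0.0
```

```bash
python3 - <<'E'
from go import *
go(421,-381,11.5,2.55)
E
```

```text
pos [625.4 -57.1 143.9] yaw 1.515 F [ 0.1 -0.2 -0.7] grip 57.1
tool x -4.185 y -2.325 z 1.655 spin -10.35
```

Call:
{"method": "jog_arm", "body": {"targets": [{"xyz": [-0.46, -0.25, 0], "spin": 0}, {"xyz": [-0.46, -0.26, 0], "spin": 0}, {"xyz": [-0.46, -0.26, 0], "spin": 0}, {"xyz": [-0.46, -0.26, 0], "spin": 0}, {"xyz": [-0.46, -0.26, 0], "spin": 0}, {"xyz": [-0.46, -0.26, 0], "spin": 0}, {"xyz": [-0.46, -0.26, 0], "spin": 0}, {"xyz": [-0.46, -0.26, 0], "spin": 0}, {"xyz": [-0.3, -0.16, 0], "spin": 0}, {"xyz": [-0.15, -0.09, 0], "spin": 0}]}}

```text
time: 52.55
tool_pos: [418.4, -377.6, 140.4]
tcp_rot: [3.141, 0.001, 1.511]
contact_force: [-0.1, 0.1, 0.9]
grip_width: 56.8
finger_force: 0.0
```

Call:
{"method": "jog_arm", "body": {"targets": [{"xyz": [0, 0, 0], "spin": -1}, {"xyz": [0, 0, 0], "spin": -1}, {"xyz": [0, 0, 0], "spin": -1}, {"xyz": [0, 0, 0.1], "spin": -1}, {"xyz": [0, 0, 0.2], "spin": -1}, {"xyz": [0, 0, 0.2], "spin": -1}, {"xyz": [0, 0, 0.2], "spin": -1}, {"xyz": [0, 0, 0.2], "spin": -1}, {"xyz": [0, 0, 0], "spin": -1}, {"xyz": [0, 0, 0], "spin": -1}], "gripper": 85}}

```text
time: 53.8
tool_pos: [419.6, -375.7, 67.9]
tcp_rot: [3.141, -0.0, 2.517]
contact_force: [-0.9, 0.7, 0.6]
grip_width: 77.9
finger_force: 0.0
```

```bash
python3 - <<'E'
from go import *
lamps()
go(421,-381,11.5,2.515)
E
```

```text
top [303 150  13  11 107] [644.2  58.1  32. ]
top [325 152  13  12 130] [639.1 -11.3  32. ]
pos [ 419.6 -375.8   68.1] yaw 2.514 F [ 0.5  0.2 -0.3] grip 77.9
tool x -0.052 y -0.042 z 0.708 spin -0.01
```

```bash
python3 - <<'E'
from go import *
im=bot.capture('side')
m=cv2.inRange(cv2.cvtColor(im,cv2.COLOR_BGR2HSV),(3,150,100),(35,255,255)); k,l,st,ce=cv2.connectedComponentsWithStats(m)
for i in range(1,k):
    q=ray('side',*ce[i],32)
    if 8<st[i][4] and q[1]<120: print(st[i],np.round(q,1))
cv2.imwrite('pics/d9.png',cv2.resize(im[170:350,290:450],None,fx=3.3,fy=3.3,interpolation=cv2.INTER_CUBIC))
E
```

```text
[ 474  131  166  119 1976] [1328.2 -295.2   32. ]
[345 184   9   9  55] [650.9  60.8  32. ]
[393 224  12  14  75] [ 668.6 -199.9   32. ]
[401 224   9  10  42] [ 695.6 -201.5   32. ]
[419 230  29  36 767] [ 721.8 -308.2   32. ]
[356 309  15   7  53] [ 407.5 -399.5   32. ]
```

View pics/d9.png

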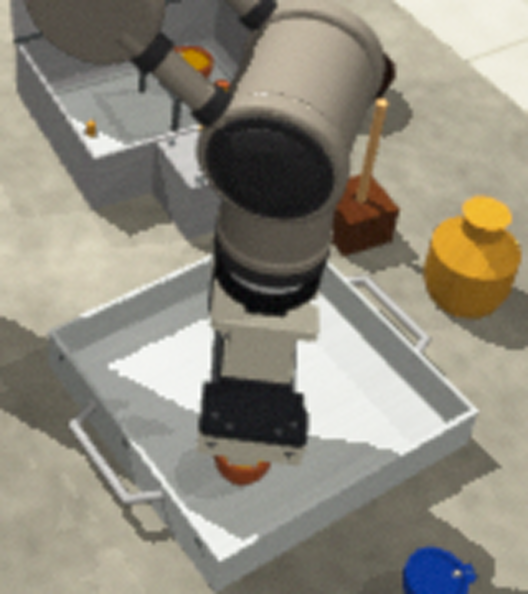

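Call:
{"method": "jog_arm", "body": {"targets": [{"xyz": [-0.052, -0.042, 0], "spin": 0}, {"xyz": [0, 0, 0.2], "spin": 0}, {"xyz": [0, 0, 0.25], "spin": 0}, {"xyz": [0, 0, 0.15], "spin": 0}, {"xyz": [0, 0, 0.08], "spin": 0}, {"xyz": [0, 0, 0.025], "spin": 0}, {"xyz": [0, 0, 0], "spin": 0}, {"xyz": [0, 0, 0], "spin": 0}, {"xyz": [0, 0, 0], "spin": 0}, {"xyz": [0, 0, 0], "spin": 0}]}}

```text
time: 55.2
tool_pos: [420.6, -381.6, 11.7]
tcp_rot: [-3.142, 0.0, 2.513]
contact_force: [0.3, -0.1, 0.7]
grip_width: 78.0
finger_force: 0.0
```

Call:
{"method": "jog_arm", "body": {"targets": [{"xyz": [0, 0, 0], "spin": 0}, {"xyz": [0, 0, 0], "spin": 0}, {"xyz": [0, 0, 0], "spin": 0}, {"xyz": [0, 0, 0], "spin": 0}, {"xyz": [0, 0, 0], "spin": 0}, {"xyz": [0, 0, 0], "spin": 0}, {"xyz": [0, 0, 0], "spin": 0}, {"xyz": [0, 0, 0], "spin": 0}, {"xyz": [0, 0, 0], "spin": 0}, {"xyz": [0, 0, 0], "spin": 0}], "gripper": 0}}

```text
time: 56.45
tool_pos: [420.5, -381.5, 11.5]
tcp_rot: [3.142, -0.0, 2.513]
contact_force: [0.4, -0.1, -0.7]
grip_width: 46.4
finger_force: 30.0
```

Call:
{"method": "jog_arm", "body": {"targets": [{"xyz": [0, 0, -0.1], "spin": 0}, {"xyz": [0, 0, -0.35], "spin": 0.9}, {"xyz": [0, 0, -0.4], "spin": 0.9}, {"xyz": [0, 0, -0.4], "spin": 1}, {"xyz": [0, 0, -0.3], "spin": 1}, {"xyz": [0, 0, -0.1], "spin": 1}, {"xyz": [0, 0, 0], "spin": 1}, {"xyz": [0, 0, 0], "spin": 1}, {"xyz": [0, 0, 0], "spin": 1}, {"xyz": [0, 0, 0], "spin": 1}]}}

```text
time: 57.7
tool_pos: [420.5, -381.4, 144.0]
tcp_rot: [3.141, 0.0, 1.63]
contact_force: [0.9, 0.1, -1.8]
grip_width: 46.4
finger_force: 30.0
```

Call:
{"method": "jog_arm", "body": {"targets": [{"xyz": [0.2, 0.04, 0], "spin": 1}, {"xyz": [0.4, 0.07, 0], "spin": 0.2}, {"xyz": [0.52, 0.09, 0], "spin": 0}, {"xyz": [0.52, 0.09, 0], "spin": 0}, {"xyz": [0.52, 0.09, 0], "spin": 0}, {"xyz": [0.52, 0.09, 0], "spin": 0}, {"xyz": [0.52, 0.09, 0], "spin": 0}, {"xyz": [0.52, 0.09, 0], "spin": 0}, {"xyz": [0.52, 0.09, 0], "spin": 0}, {"xyz": [0.52, 0.09, 0], "spin": 0}]}}

```text
time: 58.95
tool_pos: [506.5, -3.2, 144.1]
tcp_rot: [3.141, -0.0, 1.513]
contact_force: [0.2, -0.4, -0.8]
grip_width: 46.2
finger_force: 30.0
```

```bash
python3 - <<'E'
from go import *
go(528.6,64.4,15.5,1.513)
E
```

```text
pos [506.5  -3.2 144.1] yaw 1.513 F [ 0.2 -0.4 -0.8] grip 46.2
tool x 0.860 y 0.227 z 1.608 spin -0.00
```

Call:
{"method": "jog_arm", "body": {"targets": [{"xyz": [0.4, 0.11, 0], "spin": 0}, {"xyz": [0.27, 0.08, 0], "spin": 0}, {"xyz": [0.12, 0.03, 0], "spin": 0}, {"xyz": [0, 0, 0.2], "spin": 0}, {"xyz": [0, 0, 0.25], "spin": 0}, {"xyz": [0, 0, 0.2], "spin": 0}, {"xyz": [0, 0, 0], "spin": 0}, {"xyz": [0, 0, 0], "spin": 0}, {"xyz": [0, 0, 0], "spin": 0}, {"xyz": [0, 0, 0], "spin": 0}]}}

```text
time: 60.2
tool_pos: [527.8, 57.3, 92.1]
tcp_rot: [3.141, -0.0, 1.513]
contact_force: [-0.4, 0.2, -1.3]
grip_width: 46.3
finger_force: 30.0
```

```bash
python3 - <<'E'
from go import *
go(528.6,64.4,15.5,1.513)
E
```

```text
pos [527.8  57.3  92.1] yaw 1.513 F [-0.4  0.2 -1.3] grip 46.3
tool x 0.089 y 0.004 z 0.957 spin -0.00
```

Call:
{"method": "jog_arm", "body": {"targets": [{"xyz": [0.088, 0.004, 0], "spin": 0}, {"xyz": [0, 0, 0.2], "spin": 0}, {"xyz": [0, 0, 0.25], "spin": 0}, {"xyz": [0, 0, 0.2], "spin": 0}, {"xyz": [0, 0, 0.12], "spin": 0}, {"xyz": [0, 0, 0.06], "spin": 0}, {"xyz": [0, 0, 0.06], "spin": 0}, {"xyz": [0, 0, 0.05], "spin": 0}, {"xyz": [0, 0, 0], "spin": 0}, {"xyz": [0, 0, 0], "spin": 0}]}}

```text
time: 61.45
tool_pos: [528.5, 64.4, 16.6]
tcp_rot: [3.141, -0.0, 1.513]
contact_force: [-0.3, -0.5, -0.9]
grip_width: 46.1
finger_force: 30.0
```

Call:
{"method": "jog_arm", "body": {"targets": [{"xyz": [0, 0, 0], "spin": 0}, {"xyz": [0, 0, 0], "spin": 0}, {"xyz": [0, 0, 0], "spin": 0}, {"xyz": [0, 0, 0], "spin": 0}, {"xyz": [0, 0, -0.1], "spin": 0}, {"xyz": [0, 0, -0.25], "spin": 0}, {"xyz": [0, 0, -0.4], "spin": 0}, {"xyz": [0, 0, -0.4], "spin": 0}, {"xyz": [0, 0, -0.4], "spin": 0}, {"xyz": [0, 0, 0], "spin": 0}], "gripper": 62}}

```text
time: 62.7
tool_pos: [529.9, 64.4, 143.3]
tcp_rot: [3.135, -0.0, 1.513]
contact_force: [0.2, 0.0, 0.7]
grip_width: 56.9
finger_force: 0.0
```

Call:
{"method": "jog_arm", "body": {"targets": [{"xyz": [-0.1, 0.1, -0.3], "spin": 0}, {"xyz": [-0.1, 0.1, -0.5], "spin": 0}, {"xyz": [0, 0.1, -0.55], "spin": 0}, {"xyz": [0, 0.1, -0.55], "spin": 0}, {"xyz": [0, 0.1, -0.5], "spin": 0}, {"xyz": [0.3, 0.1, 0], "spin": 0}, {"xyz": [0.5, 0.11, 0], "spin": 0}, {"xyz": [0.5, 0, 0], "spin": 0}, {"xyz": [0.5, 0, 0], "spin": 0}, {"xyz": [0.2, 0, 0], "spin": 0}], "gripper": 0}}

```text
time: 63.95
tool_pos: [592.9, 206.8, 331.1]
tcp_rot: [-3.14, 0.0, 1.515]
contact_force: [0.3, 0.3, -0.1]
grip_width: 0.2
finger_force: 0.0
```

```bash
python3 - <<'E'
from go import *
lamps()
go(593.4,200,225,1.513)
cv2.imwrite('pics/raw_t10.png',bot.capture('top'))
E
```

```text
top [303 150  13  11 107] [644.1  57.9  32. ]
top [325 152  13  12 114] [639.  -10.6  32. ]
top [299 185  13  12 118] [530.   67.1  32. ]
side [341 184  13   8  75] [644.1  63.8  32. ]
side [313 192  12   9  85] [529.8  69.3  32. ]
side [351 195  13   9  83] [640.3  -7.2  32. ]
pos [593.  206.  331.4] yaw 1.515 F [ 1.  -0.1 -0.5] grip 0.2
tool x -0.074 y 0.009 z 1.330 spin 0.02
```

Call:
{"method": "jog_arm", "body": {"targets": [{"xyz": [-0.05, 0, 0.3], "spin": 0}, {"xyz": [-0.05, 0, 0.5], "spin": 0}, {"xyz": [-0.05, 0, 0.4], "spin": 0}, {"xyz": [-0.05, 0, 0.12], "spin": 0}, {"xyz": [0, 0, 0], "spin": 0}, {"xyz": [-0.2, 0, 0], "spin": 0}, {"xyz": [-0.2, 0, 0], "spin": 0}, {"xyz": [-0.2, 0, 0], "spin": 0}, {"xyz": [-0.2, 0, -0.02], "spin": 0}, {"xyz": [-0.2, 0, -0.03], "spin": 0}]}}

```text
time: 65.35
tool_pos: [587.4, 107.9, 230.5]
tcp_rot: [-3.141, -0.0, 1.513]
contact_force: [0.3, 2.3, -1.4]
grip_width: 0.3
finger_force: 1.0
```

```bash
python3 - <<'E'
from go import *
import numpy as np
p=bot.get_obs()['tool_pos']; d=p[:2]-[583.5,27.2]; print('b',d@[.058,.998],'a',d@[.998,-.058],p,bot.get_obs()['contact_force'])
E
```

```text
b 80.8066433432946 a -0.8075695755460583 [587.38328511 107.9428986  230.50918043] [ 0.329497    2.31149479 -1.37592   ]
```

Call:
{"method": "jog_arm", "body": {"targets": [{"xyz": [-0.2, 0, -0.03], "spin": 0}, {"xyz": [-0.2, 0, 0], "spin": 0}, {"xyz": [-0.22, 0, 0.07], "spin": 0}, {"xyz": [-0.22, 0, 0.1], "spin": 0}, {"xyz": [-0.21, 0, 0.12], "spin": 0}, {"xyz": [-0.2, 0, 0.14], "spin": 0}, {"xyz": [-0.17, 0, 0.16], "spin": 0}, {"xyz": [-0.15, 0, 0.18], "spin": 0}, {"xyz": [-0.14, 0, 0.18], "spin": 0}, {"xyz": [-0.12, 0, 0.19], "spin": 0}]}}

```text
time: 66.6
tool_pos: [579.2, -37.8, 140.9]
tcp_rot: [-3.142, -0.0, 1.513]
contact_force: [-0.0, 1.6, 0.5]
grip_width: 0.7
finger_force: 0.6
```

```bash
python3 - <<'E'
from go import *
p=bot.get_obs()['tool_pos']; d=p[:2]-[583.5,27.2]; print('b',d@[.058,.998],'a',d@[.998,-.058],p,bot.get_obs()['contact_force'])
E
```

```text
b -65.124971676409 a -0.48325198163360983 [579.23777244 -37.80777803 140.85331454] [-0.03522237  1.56270561  0.51559262]
```

Call:
{"method": "jog_arm", "body": {"targets": [{"xyz": [-0.06, 0, 0.12], "spin": 0}, {"xyz": [-0.05, 0, 0.13], "spin": 0}, {"xyz": [-0.05, 0, 0.13], "spin": 0}, {"xyz": [-0.04, 0, 0.13], "spin": 0}, {"xyz": [-0.03, 0, 0.13], "spin": 0}, {"xyz": [-0.03, 0, 0.08], "spin": 0}, {"xyz": [-0.02, 0, 0.06], "spin": 0}, {"xyz": [0, 0, 0.05], "spin": 0}, {"xyz": [0, 0, 0], "spin": 0}, {"xyz": [0, 0, 0], "spin": 0}]}}

```text
time: 67.85
tool_pos: [577.8, -59.7, 75.1]
tcp_rot: [-3.141, -0.0, 1.513]
contact_force: [-0.6, 0.2, 1.0]
grip_width: 0.2
finger_force: 0.4
```

Call:
{"method": "jog_arm", "body": {"targets": [{"xyz": [0, 0, 0.012], "spin": 0}, {"xyz": [0, 0, 0.012], "spin": 0}, {"xyz": [0, 0, 0.012], "spin": 0}, {"xyz": [0, 0, 0], "spin": 0}, {"xyz": [0, 0, 0], "spin": 0}, {"xyz": [0, 0, 0], "spin": 0}, {"xyz": [0, 0, 0], "spin": 0}, {"xyz": [0, 0, 0], "spin": 0}, {"xyz": [0, 0, 0], "spin": 0}, {"xyz": [0, 0, 0], "spin": 0}]}}

```text
time: 69.1
tool_pos: [577.9, -59.7, 73.1]
tcp_rot: [3.141, 0.0, 1.513]
contact_force: [-2.5, 0.4, 5.5]
grip_width: 0.2
finger_force: 2.7
```

Call:
{"method": "jog_arm", "body": {"targets": [{"xyz": [0, 0, 0.015], "spin": 0}, {"xyz": [0, 0, 0.015], "spin": 0}, {"xyz": [0, 0, 0.015], "spin": 0}, {"xyz": [0, 0, 0], "spin": 0}, {"xyz": [0, 0, 0], "spin": 0}, {"xyz": [0, 0, 0], "spin": 0}, {"xyz": [0, 0, 0], "spin": 0}, {"xyz": [0, 0, 0], "spin": 0}, {"xyz": [0, 0, 0], "spin": 0}, {"xyz": [0, 0, 0], "spin": 0}]}}

```text
time: 70.35
tool_pos: [578.0, -59.7, 71.3]
tcp_rot: [3.14, 0.001, 1.513]
contact_force: [-7.8, 0.2, 18.6]
grip_width: 0.3
finger_force: 9.0
```

Call:
{"method": "jog_arm", "body": {"targets": [{"xyz": [0, 0, -0.05], "spin": 0}, {"xyz": [0, 0, -0.1], "spin": 0}, {"xyz": [0, 0, -0.2], "spin": 0}, {"xyz": [0, 0, -0.3], "spin": 0}, {"xyz": [-0.2, 0, -0.3], "spin": 0}, {"xyz": [-0.3, -0.2, -0.3], "spin": 0}, {"xyz": [-0.4, -0.3, -0.3], "spin": 0}, {"xyz": [-0.5, -0.3, -0.2], "spin": 0}, {"xyz": [-0.5, -0.3, 0], "spin": 0}, {"xyz": [-0.5, -0.3, 0], "spin": 0}]}}

```text
time: 71.6
tool_pos: [454.4, -245.9, 210.2]
tcp_rot: [3.14, 0.001, 1.513]
contact_force: [0.5, -0.2, -0.3]
grip_width: 0.5
finger_force: 0.0
```

```bash
python3 - <<'E'
from go import *
bot.capture('top');s=bot.capture('side');t=bot.capture('top')
cv2.imwrite('pics/raw_t11.png',t);cv2.imwrite('pics/raw_s11.png',s)
cv2.imwrite('pics/d11.png',np.hstack([cv2.resize(s[100:260,230:430],None,fx=2,fy=2),cv2.resize(t[100:260,250:450],None,fx=2,fy=2)]))
t0=cv2.imread('pics/raw_t0.png');r=np.s_[135:205,290:345]
print('diff vs start (lid region)',np.abs(t[r].astype(int)-t0[r]).mean(), bot.get_obs()['tool_pos'],bot.get_obs()['contact_force'])
E
```

```text
diff vs start (lid region) 4.972121212121212 [ 454.25434722 -246.22623802  209.81062208] [-0.67273361  0.45940286 -0.26861522]
```

View pics/d11.png

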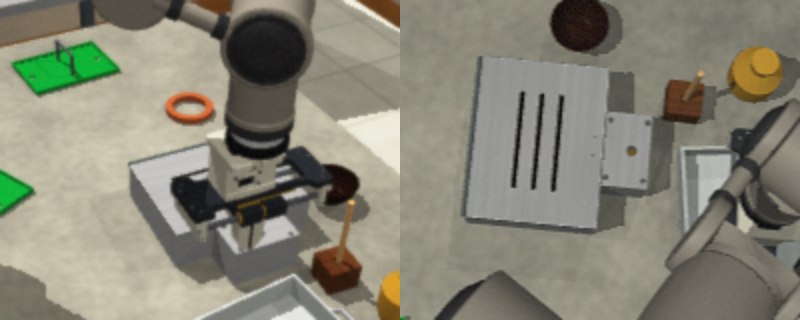

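Call:
{"method": "jog_arm", "body": {"targets": [{"xyz": [0, 0, 0], "spin": 0}, {"xyz": [0, 0, 0], "spin": 0}, {"xyz": [0, 0, 0], "spin": 0}, {"xyz": [0, 0, 0], "spin": 0}, {"xyz": [0, 0, 0], "spin": 0}, {"xyz": [0, 0, 0], "spin": 0}, {"xyz": [0, 0, 0], "spin": 0}, {"xyz": [0, 0, 0], "spin": 0}, {"xyz": [0, 0, 0], "spin": 0}, {"xyz": [0, 0, 0], "spin": 0}]}}

```text
time: 73.0
tool_pos: [455.0, -244.7, 209.0]
tcp_rot: [3.142, -0.0, 1.513]
contact_force: [-0.2, 0.2, 1.0]
grip_width: 0.4
finger_force: 0.0
```

```bash
python3 - <<'E'
from go import *
t=bot.capture('top');a=cv2.imread('pics/raw_t11.png');t0=cv2.imread('pics/raw_t0.png')
r=np.s_[130:210,280:345]
g=lambda i:np.float32(cv2.cvtColor(i,cv2.COLOR_BGR2GRAY)[r])
print(np.abs(g(t)-g(a)).mean(), cv2.phaseCorrelate(g(t0),g(t)), cv2.phaseCorrelate(g(a),g(t)))
gr=np.s_[135:165,385:405]
for n in (t0,t):
    m=cv2.inRange(cv2.cvtColor(n,cv2.COLOR_BGR2HSV)[130:165,385:405],(10,60,130),(30,255,255)); print('dowel',cv2.moments(m,True)['m00'],np.array(np.nonzero(m)).mean(1))
E
```

```text
1.6563462 ((0.003935787873025731, 0.04288812457802038), 0.979239819612768) ((-0.007637815987280305, 0.012270462091422019), 0.972062090701527)
dowel 13.0 [ 6.61538462 14.38461538]
dowel 12.0 [ 6.25       14.66666667]
```

```bash
python3 -c "
from plant import bot
print(bot.close_job())"
```

```text
the job is handed in; nothing more can be done
None
```

I handed the job in at about 73 s: the three lamps found stand on the carrier, which is down on its pegs in the box. The lid is shut and matches its starting position, the dowel is back in its block, and the judge returned no verdict.

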